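# Slide the top picture panel from its stack into the slot-in frame

### The arm

A 6-joint arm with a two-finger parallel gripper is mounted at the origin on the work surface. World frame = base frame: x ahead of the robot, y to its left, z up, the work surface at z = 0. Lengths are in m, angles in rad, forces in N, time in s.
With the tool pointing down it reaches from about 0.3 to 0.75 m from the base axis. Payload 8.5 kg.
Tool frame: the origin (TCP) lies between the finger pads; the fingertips stand 8 mm ahead of it and the grasp point (between the pads) lies 11 mm behind it; z points along the fingers, y is the direction in which the jaws open and shut (so a half turn about z gives the same grasp; the last joint's range is limited). The gripper opens to 88 mm and grips with 3 to 60 N. Pads are 18 mm wide; open, the fingers measure 123 mm over their backs; the gripper's body (75 mm by 187 mm) begins 45 mm behind the grasp point.
Start: joints at [1.04, 0.381, 1.297, -0, 1.464, -0.215], TCP at [0.171, 0.523, 0.247] pointing down, gripper open.
Joint ranges: [-3.11, 3.11], [-0.89, 2.33], [0.22, 2.48], [-1.42, 4.56], [0.17, 2.85], [-2.88, 2.88]. Speed limits (rad/s): [2.39, 2.39, 3.14, 3.14, 3.14, 3.14].

### API

Orientations are given as a unit quaternion [x, y, z, w].
In Python, from rig import manip gives the robot as it stands.
- The arm moves only by the tool jog_arm, never from a script. Its argument "rows" is a list of rows, each a list of 3 entries, a list of its own where there are three numbers: the shift along the tool's x, y, z in m, then the turn, a rotation vector about the tool's x, y, z in rad, then the opening, from -1 (shut) to 1 (fully open). A call has 1 to 12 rows; each row shifts and turns the commanded pose from where the row before left it, along the tool's axes as they then stand; what a row does not reach is not made up. A row lasts 1/8 s, in which the tool goes at most 62.5 mm and 10.7 degrees, less where a joint would pass 70% of its speed; a pose out of reach is approached as far as the arm can. A call with a gripper value outside its range is refused whole. The fingers move at their own pace and stop on an object; "force" is the grip in N (left out, the last holds). Time passes only in rows, so rows that do not move let the fingers close. It gives the time, the measured TCP pose, the force and the opening at its end, in the units of the state.
- manip.get_state(): the state, without advancing time (a new reading comes with each control period).
- manip.get_image(name): name is "side" or "top" or "wrist"; returns the picture (420x560x3 uint8, blue, green, red); there is no depth.
- manip.camera_info(name): a dict with "vfov" (degrees; the focal length in pixels is half the picture's height over the tangent of half this angle, whatever the lens; pixels are square), "cx", "cy" (the principal point, pixels), "extrinsics" (4x4, takes a point from world to camera coordinates). Camera axes: x right, y down, z forward; pixel columns grow to the right and rows downward; lengths in m; the calibration is good to about 2 mm. A picture is of the moment at which its call begins: read the wrist's pose just before it. camera_info takes no time and is no camera call; for the wrist camera it gives the pose at the moment of the call.
- manip.hand_in(): hands the job in, once; it reports no verdict.
The state is a dict: "t": time; "joints": joint angles; "dq": joint speeds; "joint_efforts": joint torques, N m; "tool_pos": TCP position; "eef_rot": TCP orientation; "force": force on the tool from outside, world axes, zero at the start; "torque": the same for the moment, N m; "gripper_width": finger opening in m.
Only numpy, scipy, OpenCV 4.12 (cv2) and the standard library are available. Lean on these libraries where they do the work, as an engineer would, in place of code of your own. Each camera call takes 0.05 s, during which the arm holds its last target. There are 200 camera calls.

### The job

Draw only the top picture panel out over the low front lip of the wooden tray so that it lies flat on the table, leaving the other three in the tray, then slide it face up into the mouth of the dark metal frame until it is fully home against the stop at the far end. The panel is too wide to grip and walled in on three sides, so move it by pressing a fingertip lightly on its face and by pushing its edges; the faces dent, so touch down and press gently, and do not shove the other things on the table about.

Things in the scene. Friction and masses are not known exactly. Their poses are not given: they have to be found in the camera images.
- top_panel: the uppermost of four wooden picture panels stacked in the tray: 110 (its x) x 100 (its y) x 10 mm thick, about 90 g, pale wood, printed paper face that grips a fingertip, felt back that slides easily. Origin: centre of its underside; x along the 110 mm side, z out of the picture. In the stack its underside is 34 mm and its face 44 mm above the table.
- panel_b: second panel from the top, same size; origin at the centre of its underside, 24 mm above the table
- panel_c: third panel, same size; underside 14 mm above the table
- panel_d: lowest panel, same size; underside 4 mm above the table (on the tray's floor)
- tray: wooden tray fixed to the table, 132 (x) x 121 (y) mm outside; origin at the centre of its underside. Inside 116 x 105 mm (the panels have about 3 mm play per side), floor 4 mm thick. Walls 8 mm thick and 46 mm high at the rear (+x) and both sides (+-y), 2 mm above the top panel's face; only a low lip at the front (-x, roughly towards the robot).
- tray_lip (a point): middle of the top of the tray's front lip, 31 mm above the table, at x = -62 mm of the tray. The lip is 8 mm thick; it holds back the lower three panels, and the top one slides out over it towards the tray's -x.
- frame: dark metal slot-in picture frame lying flat, fixed, 20 mm high, mouth towards its -x (roughly towards the robot). Origin: on the table, where a panel's origin lies when home (it touches the stop at x = +1 mm). Side rails 16 mm wide, inner faces at y = +-53.7 mm, x = -30 to +56 mm. The middle is an open window without a floor: the panel slides on the table.
- frame_mouth (a point): middle of the frame's mouth, on the table, at x = -55 mm of the frame: between the tips of two cheeks, 131 mm apart here and narrowing to 105 mm at x = -29 mm. A home panel's rear edge is about at this point, 25 mm in front of the rails.
- frame_stop (a point): middle of the stop's inner face (x = +56 mm of the frame), 5 mm above the table. Lips with their underside 14 mm above the table overhang the panel by 6 mm along the sides (x = -14 to +56 mm) and at the stop.
- remote: black remote control, 150 x 44 x 18 mm, lying between tray and frame; origin at the centre of its underside
- mug: white mug, radius 38 mm, 85 mm high, origin under its centre
- glasses_case: black glasses case, 60 x 150 x 40 mm, origin under its centre
- jam_jar: glass jar with steel cap, radius 35 mm, 90 mm high, origin under its centre
- game_box: flat cardboard game box, 120 x 190 x 35 mm, origin under its centre
Things that resemble listed ones, but are neither listed nor needed, are in the scene too. What is shaped like the tray but blue is not meant. What is shaped like the top_panel but green is not meant.

How it is judged:
By the outcome, as a careful person would: the job done as asked, in the order asked, and still so for the second after the job is handed in, with the robot touching nothing.
It also fails if it takes over 72 s, if anything falls off the work surface, if the arm or the gripper's body presses on something with over 40 N, if the wrist force passes 120 N, or if a joint passes its speed limit or range.

## Working session

There is one attempt and no reset: what is moved stays moved. The work goes in short steps, Python scripts to look and compute and a tool call to move; the robot and the scene stay as the last step left them, time stands still between calls to the robot, and variables do not carry over. Pictures are saved under pics/ and viewed, about 8 in all and at most 12, crops included, and the job is handed in when it is done.

Besides the shell and the picture viewer there is one more tool, called after "Emit:" by a JSON object that holds its "name" and its "arguments", one argument or row to a line. jog_arm: Moves the arm, as the interface text tells. Its arguments: {"type":"object","properties":{"rows":{"type":"array","items":{"type":"array"}},"force":{"type":"number"}},"required":["rows"]}

```bash
mkdir -p pics; ls; cat > h.py <<'E'
import numpy as np,cv2
from rig import manip
from scipy.spatial.transform import Rotation as R
def cam(n):
    c=manip.camera_info(n);f=210/np.tan(np.radians(c["vfov"])/2);return f,c["cx"],c["cy"],np.array(c["extrinsics"]),c
def ray(n,uv,z,C=None):
    f,cx,cy,E,_=C or cam(n);d=E[:3,:3].T@np.array([(uv[0]-cx)/f,(uv[1]-cy)/f,1]);o=-E[:3,:3].T@E[:3,3];return o+d*(z-o[2])/d[2]
def proj(n,p,C=None):
    f,cx,cy,E,_=C or cam(n);q=E[:3,:3]@np.asarray(p)+E[:3,3];return np.array([cx+f*q[0]/q[2],cy+f*q[1]/q[2]])
E
python3 - <<'E'
from h import *
print(manip.get_state())
for n in["top","side","wrist"]:
    print(n,manip.camera_info(n)); im=manip.get_image(n); cv2.imwrite(f"pics/{n}0.png",im)
    cv2.imwrite(f"pics/{n}0b.png",cv2.resize(im,(800,600),interpolation=cv2.INTER_CUBIC))
E
```

```text
pics
{'t': 0.0, 'joints': array([ 1.03968138e+00,  3.81185067e-01,  1.29823436e+00, -2.42015440e-05,
        1.46358561e+00, -2.15306807e-01]), 'dq': array([-0.00080342, -0.00020151,  0.00081706, -0.00078662,  0.00107514,
       -0.00035403]), 'joint_efforts': array([ 3.86750207e-04, -4.37938142e+01, -2.24557883e+01,  7.13618472e-02,
        3.52667668e-02, -1.27746712e-04]), 'tool_pos': array([0.17069791, 0.52256633, 0.24615253]), 'eef_rot': array([ 1.57247374e-01,  9.87558993e-01, -6.61963261e-04, -2.46279703e-04]), 'force': array([-0.57974988,  0.88576078, -0.59824903]), 'torque': array([0.01299379, 0.02132227, 0.00535071]), 'gripper_width': 0.08790732227229343}
top {'vfov': 42.73225904229035, 'cx': 275.97880132746775, 'cy': 210.30695604077434, 'extrinsics': array([[ 0.01410101, -0.99987777, -0.00675266,  0.0849839 ],
       [-0.97669514, -0.01232696, -0.21427705,  0.46971849],
       [ 0.21416762,  0.00961682, -0.97674958,  1.90907859],
       [ 0.        ,  0.        ,  0.        ,  1.        ]])}
side {'vfov': 43.84724748648657, 'cx': 285.56198347341825, 'cy': 205.25751880644452, 'extrinsics': array([[-0.93334015, -0.35817987, -0.02415238,  0.45790283],
       [-0.17912333,  0.52294925, -0.83333002,  0.08892197],
       [ 0.31111251, -0.77345411, -0.5522479 ,  1.61785722],
       [ 0.        ,  0.        ,  0.        ,  1.        ]])}
wrist {'vfov': 70.27625983066872, 'cx': 281.8422622070023, 'cy': 204.30644001414376, 'extrinsics': array([[ 3.11735223e-01,  9.50168693e-01, -7.78554073e-04,
        -5.49198700e-01],
       [ 9.05785300e-01, -2.96926035e-01,  3.02304349e-01,
        -4.04963762e-02],
       [ 2.87008955e-01, -9.49441165e-02, -9.53211138e-01,
         3.91276368e-01],
       [ 0.00000000e+00,  0.00000000e+00,  0.00000000e+00,
         1.00000000e+00]])}
```

View pics/top0b.png

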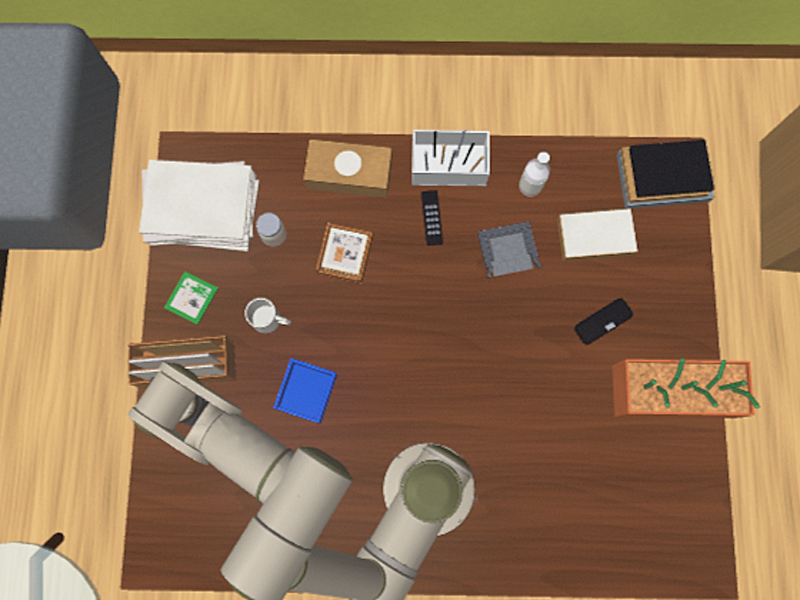

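View pics/side0b.png

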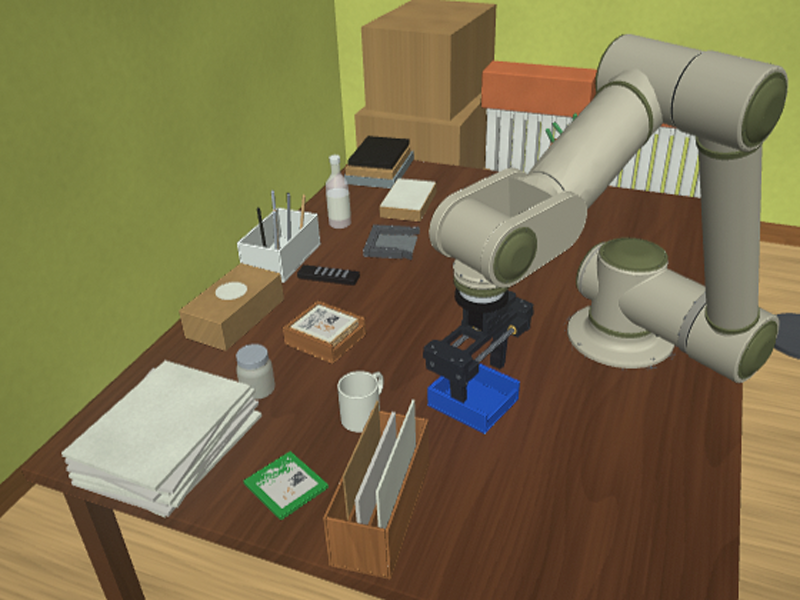

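The top view shows the wooden tray with the panels at about (345,251) of 800x600. A blue look-alike tray is at (305,390) and a green look-alike panel at (190,297), neither meant. The frame is at (509,248), the remote at (432,217) and the mug at (262,315). The wooden tray holding a pale panel fits the description.

```bash
python3 - <<'E'
from h import *
k=0.7
for n,(u,v),z in [("tray",(345,251),.044),("frame",(509,248),.01),("remote",(432,217),.018),("mug",(262,312),.085),("blue",(305,390),.02),("case",(603,320),.04),("jar",(268,222),.09)]:
    print(n,ray("top",(u*k,v*k),z).round(3))
im=cv2.imread("pics/top0.png")
crop=im[140:205,210:400]; cv2.imwrite("pics/crop1.png",cv2.resize(crop,None,fx=4.2,fy=4.2,interpolation=cv2.INTER_CUBIC))
c=manip.camera_info("wrist");E=np.array(c["extrinsics"]);s=manip.get_state()
r=R.from_quat(s["eef_rot"]);o=-E[:3,:3].T@E[:3,3]
print("cam in tool",r.inv().apply(o-s["tool_pos"]).round(4)); print((r.as_matrix().T@E[:3,:3].T).round(3)); print(r.as_matrix().round(3))
E
```

```text
tray [0.6   0.221 0.044]
frame [ 0.624 -0.21   0.01 ]
remote [ 0.705 -0.006  0.018]
mug [0.427 0.422 0.085]
blue [0.24  0.315 0.02 ]
case [ 0.427 -0.442  0.04 ]
jar [0.662 0.418 0.09 ]
cam in tool [ 0.079  -0.0003 -0.1385]
[[-0.001 -0.953 -0.303]
 [ 1.    -0.001  0.   ]
 [-0.    -0.303  0.953]]
[[-0.951  0.311 -0.001]
 [ 0.311  0.951 -0.001]
 [ 0.    -0.001 -1.   ]]
```

View pics/crop1.png

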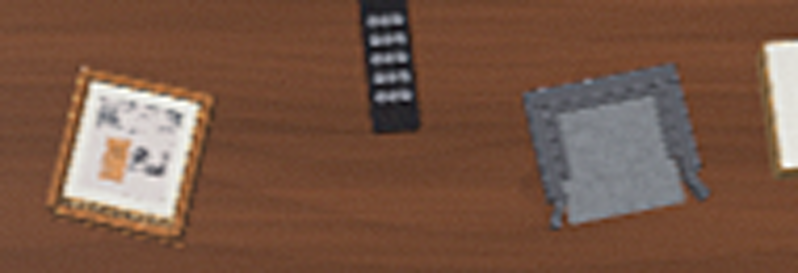

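The crop shows the wooden tray at (130,155), with its open front towards the bottom, and the frame at (620,145), mouth down. Both fit the description. I'll move the wrist camera over the tray.

Emit:
{"name": "jog_arm", "arguments": {
  "rows": [
    [[-0.04, -0.0146, -0.003], [0, 0, 0], 0.14],
    [[-0.04, -0.0146, -0.003], [0, 0, 0], 0.14],
    [[-0.04, -0.0146, -0.003], [0, 0, 0], 0.14],
    [[-0.04, -0.0146, -0.003], [0, 0, 0], 0.14],
    [[-0.04, -0.0146, -0.003], [0, 0, 0], 0.14],
    [[-0.04, -0.0146, -0.003], [0, 0, 0], 0.14],
    [[-0.04, -0.0146, -0.003], [0, 0, 0], 0.14],
    [[-0.04, -0.0146, -0.003], [0, 0, 0], 0.14],
    [[-0.04, -0.0146, -0.003], [0, 0, 0], 0.14],
    [[-0.04, -0.0146, -0.003], [0, 0, 0], 0.14],
    [[-0.04, -0.0146, -0.003], [0, 0, 0], 0.14],
    [[0, 0, 0], [0, 0, 0], 0.14]
  ]
}}

```text
t: 1.65
tool_pos: [0.5407, 0.2317, 0.279]
eef_rot: [0.159, 0.987, -0.0, -0.0]
force: [-0.8, 0.5, -0.5]
gripper_width: 0.0501
```

```bash
python3 - <<'E'
from h import *
s=manip.get_state();C=cam("wrist");im=manip.get_image("wrist")
import pickle;pickle.dump(C,open("C1.pkl","wb"))
print(s["t"],s["tool_pos"],R.from_quat(s["eef_rot"]).as_matrix().round(3).tolist(),s["gripper_width"],s["force"])
cv2.imwrite("pics/w1.png",im);cv2.imwrite("pics/w1b.png",cv2.resize(im,(800,600),interpolation=cv2.INTER_CUBIC))
E
```

```text
1.65 [0.54074754 0.2317238  0.27896568] [[-0.95, 0.314, -0.001], [0.314, 0.95, -0.0], [0.001, -0.001, -1.0]] 0.05005716960913569 [-0.84915373  0.5045242  -0.46072604]
```

View pics/w1b.png

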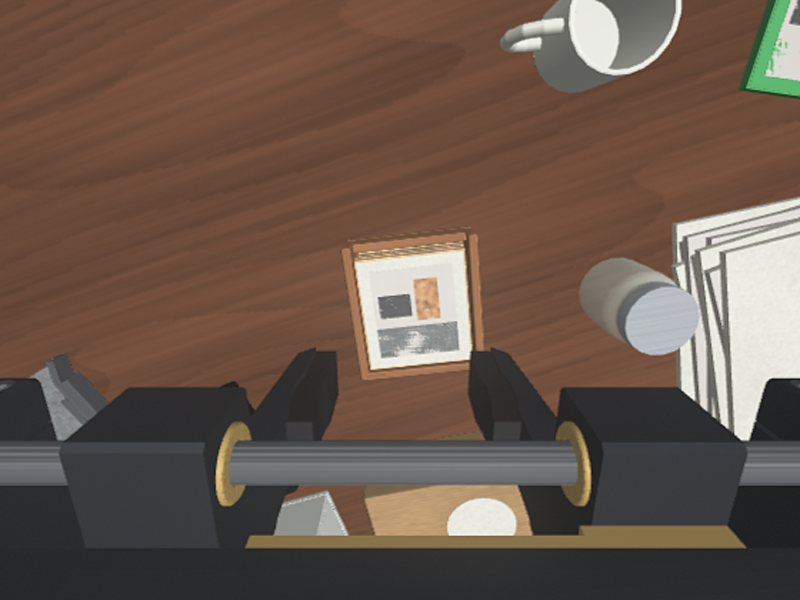

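The wrist view shows the tray upright at x 343–485, y 230–380, with the front lip at the top. The panel's white face has corners near (357,263), (466,248), (472,362) and (371,371).

```bash
python3 - <<'E'
from h import *;import pickle
C=pickle.load(open("C1.pkl","rb"));im=cv2.imread("pics/w1.png")
hsv=cv2.cvtColor(im,cv2.COLOR_BGR2HSV);x0,x1,y0,y1=232,345,155,272
def quad(m,nm,z):
    M=np.zeros(m.shape,np.uint8);M[y0:y1,x0:x1]=m[y0:y1,x0:x1]*255
    c=max(cv2.findContours(M,0,2)[0],key=cv2.contourArea);c=cv2.convexHull(c)
    # rays to plane then rectangle
    P=np.array([ray("wrist",p+0.,z,C)[:2] for p in c[:,0]]);r=cv2.minAreaRect((P*1000).astype(np.float32))
    print(nm,r,cv2.boxPoints(r).round(1).tolist())
    q=cv2.approxPolyDP(c,5,True)[:,0]; print(q.tolist(),[ray("wrist",p+0.,z,C)[:2].round(4).tolist() for p in q])
quad((hsv[...,1]<60)&(hsv[...,2]>100),"face",.044)
for v in(160,168,175,178,185,190,220,250,262): print(v,[tuple(hsv[v,u]) if 0 else hsv[v,u].tolist() for u in (236,242,246,250,256,280,300,325,332,336,340)])
E
```

```text
face ((600.0791015625, 223.5755157470703), (97.47980499267578, 106.99113464355469), 78.2022476196289) [[537.7000122070312, 186.8000030517578], [642.5, 164.89999389648438], [662.4000244140625, 260.29998779296875], [557.7000122070312, 282.20001220703125]]
[[323, 176], [328, 250], [260, 257], [249, 184]] [[0.5586, 0.2807], [0.6609, 0.2586], [0.6414, 0.1659], [0.5387, 0.1875]]
160 [[10, 118, 112], [11, 116, 112], [11, 116, 112], [10, 114, 112], [10, 113, 113], [11, 117, 118], [11, 117, 116], [13, 114, 107], [11, 118, 121], [11, 118, 121], [10, 118, 119]]
168 [[11, 114, 107], [11, 112, 98], [12, 122, 142], [13, 116, 108], [12, 116, 108], [12, 122, 175], [12, 122, 171], [13, 114, 101], [12, 124, 167], [10, 117, 120], [10, 118, 119]]
175 [[10, 118, 121], [13, 124, 166], [12, 112, 107], [12, 125, 174], [13, 118, 168], [16, 84, 134], [17, 89, 192], [15, 95, 155], [12, 124, 167], [11, 114, 121], [10, 115, 120]]
178 [[11, 118, 123], [12, 124, 165], [13, 116, 119], [13, 118, 156], [16, 86, 142], [16, 88, 165], [22, 29, 232], [15, 100, 169], [12, 124, 167], [11, 117, 118], [10, 115, 118]]
185 [[1
[... 160 characters left out ...]
16]]
190 [[11, 116, 125], [12, 123, 162], [12, 122, 174], [23, 18, 237], [30, 10, 233], [19, 9, 227], [17, 10, 226], [19, 63, 230], [13, 123, 168], [11, 113, 117], [10, 116, 121]]
220 [[11, 114, 121], [10, 110, 121], [12, 118, 145], [12, 121, 171], [30, 8, 238], [120, 2, 106], [14, 102, 223], [30, 9, 233], [12, 119, 157], [12, 122, 172], [11, 110, 111]]
250 [[11, 104, 96], [10, 112, 105], [10, 109, 110], [11, 108, 106], [13, 119, 137], [30, 10, 235], [30, 10, 235], [27, 10, 239], [15, 28, 55], [12, 24, 54], [12, 24, 53]]
262 [[10, 107, 93], [10, 114, 110], [11, 112, 107], [10, 113, 113], [12, 124, 169], [13, 121, 167], [11, 109, 117], [10, 115, 126], [12, 27, 48], [12, 24, 53], [12, 25, 52]]
```

```bash
python3 - <<'E'
import cv2
im=cv2.imread("pics/w1.png")[150:285,225:360];cv2.imwrite("pics/w1c.png",cv2.resize(im,(594,594),interpolation=cv2.INTER_NEAREST))
E
```

```text
(no output)
```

View pics/w1c.png

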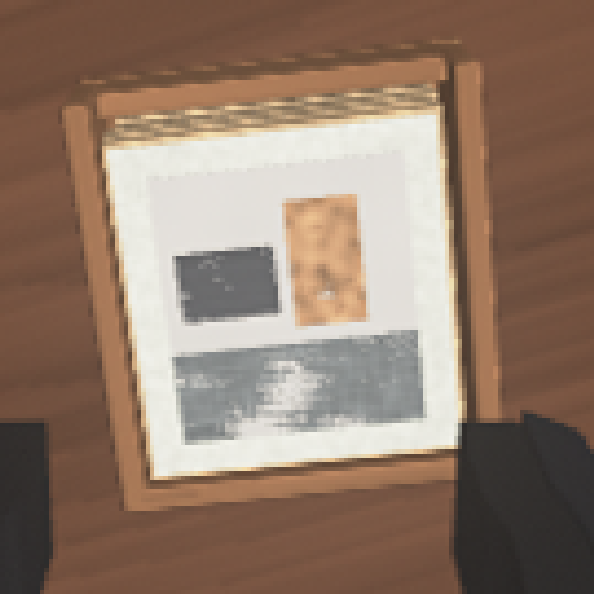

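```bash
cat >> h.py <<'E'
def plan(xy,yaw,z=None):
    "tool-frame shift (now axes) and tool-z turn to bring TCP to xy with -toolx at yaw(deg)"
    s=manip.get_state();M=R.from_quat(s["eef_rot"]).as_matrix();p=s["tool_pos"]
    d=np.array([xy[0]-p[0],xy[1]-p[1],(p[2] if z is None else z)-p[2]])
    cur=np.degrees(np.arctan2(-M[1,0],-M[0,0]))
    print("t",s["t"],"pos",p.round(4),"yaw",cur.round(2),"F",s["force"].round(2),"shift",(M.T@d).round(4),"turnz",round(-np.radians(yaw-cur),4),"tilt",M[:,2].round(4))
E
python3 - <<'E'
from h import *;import pickle
C=pickle.load(open("C1.pkl","rb"))
P=[ray("wrist",(225+a/4.4,150+b/4.4),.046,C)[:2] for a,b in[(63,108),(127,510),(482,62),(500,420)]]
print(P,[np.degrees(np.arctan2(*(q-p)[::-1])) for p,q in((P[0],P[1]),(P[2],P[3]))], (P[0]+P[2])/2)
y=np.radians(-11.8);print(P[0]-P[2])
plan(np.array([.600,.2236])+.04*np.array([np.cos(y),np.sin(y)]),-11.8,.056)
E
```

```text
[array([0.52295746, 0.18047166]), array([0.65083402, 0.15358992]), array([0.54804693, 0.29843213]), array([0.65779119, 0.27420186])] [np.float64(-11.871647289964352), np.float64(-12.450505342422355)] [0.5355022 0.2394519]
[-0.02508947 -0.11796047]
t 1.7 pos [0.5395 0.2329 0.2791] yaw -18.19 F [0.04 0.17 0.5 ] shift [-0.1004  0.0146  0.223 ] turnz -0.1115 tilt [-1.2e-03 -1.0e-04 -1.0e+00]
```

Emit:
{"name": "jog_arm", "arguments": {
  "rows": [
    [[-0.02, 0.003, 0.03], [0, 0, 0], 0.14],
    [[-0.02, 0.003, 0.03], [0, 0, 0], 0.14],
    [[-0.02, 0.003, 0.03], [0, 0, 0], 0.14],
    [[-0.02, 0.003, 0.03], [0, 0, 0], 0.14],
    [[-0.02, 0.003, 0.03], [0, 0, 0], 0.14],
    [[0, 0, 0.01], [0, 0, -0.06], 0.14],
    [[0, 0, 0.01], [0, 0, -0.051], 0.14],
    [[0, 0, 0.01], [0, 0, 0], 0.14],
    [[0, 0, 0.02], [0, 0, 0], 0.14],
    [[0, 0, 0.016], [0, 0, 0], 0.14],
    [[0, 0, 0], [0, 0, 0], 0.14],
    [[0, 0, 0], [0, 0, 0], 0.14]
  ]
}}

```text
t: 3.2
tool_pos: [0.6391, 0.2169, 0.0644]
eef_rot: [0.102, 0.995, 0.0, 0.0]
force: [0.0, 0.7, 1.3]
gripper_width: 0.0506
```

```bash
python3 - <<'E'
from h import *
y=np.radians(-11.8);plan(np.array([.600,.2236])+.04*np.array([np.cos(y),np.sin(y)]),-12,.052)
E
```

```text
t 3.2 pos [0.6391 0.2169 0.0644] yaw -11.74 F [0.02 0.7  1.26] shift [-0.0003 -0.0014  0.0124] turnz 0.0046 tilt [ 1.e-03  2.e-04 -1.e+00]
```

Emit:
{"name": "jog_arm", "arguments": {
  "rows": [
    [[0, 0, 0.004], [0, 0, 0], 0.14],
    [[0, 0, 0.003], [0, 0, 0], 0.14],
    [[0, 0, 0.002], [0, 0, 0], 0.14],
    [[0, 0, 0.001], [0, 0, 0], 0.14],
    [[0, 0, 0], [0, 0, 0], 0.14],
    [[0, 0, 0], [0, 0, 0], 0.14]
  ]
}}

```text
t: 3.95
tool_pos: [0.6389, 0.2167, 0.0538]
eef_rot: [0.102, 0.995, 0.0, 0.0]
force: [-1.1, -0.3, -0.6]
gripper_width: 0.0501
```

Emit:
{"name": "jog_arm", "arguments": {
  "rows": [
    [[0, 0, 0.001], [0, 0, 0], 0.14],
    [[0, 0, 0], [0, 0, 0], 0.14]
  ]
}}

```text
t: 4.2
tool_pos: [0.6388, 0.2167, 0.0527]
eef_rot: [0.102, 0.995, -0.0, -0.0]
force: [-1.1, 0.5, 0.6]
gripper_width: 0.0506
```

Emit:
{"name": "jog_arm", "arguments": {
  "rows": [
    [[0, 0, 0.0005], [0, 0, 0], 0.14],
    [[0, 0, 0], [0, 0, 0], 0.14]
  ]
}}

```text
t: 4.45
tool_pos: [0.6389, 0.2167, 0.0525]
eef_rot: [0.102, 0.995, 0.0, 0.0]
force: [-1.0, -0.0, 1.8]
gripper_width: 0.0499
```

Emit:
{"name": "jog_arm", "arguments": {
  "rows": [
    [[0, 0, 0.0005], [0, 0, 0], 0.14],
    [[0, 0, 0], [0, 0, 0], 0.14]
  ]
}}

```text
t: 4.7
tool_pos: [0.639, 0.2167, 0.0525]
eef_rot: [0.102, 0.995, 0.0, 0.0]
force: [-2.0, -1.2, 6.1]
gripper_width: 0.0501
```

Emit:
{"name": "jog_arm", "arguments": {
  "rows": [
    [[0, 0, 0.0004], [0, 0, 0], 0.14],
    [[0, 0, 0], [0, 0, 0], 0.14]
  ]
}}

```text
t: 4.95
tool_pos: [0.6389, 0.2167, 0.0525]
eef_rot: [0.102, 0.995, 0.0, 0.0]
force: [-2.7, -0.4, 8.4]
gripper_width: 0.0503
```

Emit:
{"name": "jog_arm", "arguments": {
  "rows": [
    [[0.001, 0, -0.0004], [0, 0, 0], 0.14],
    [[0.002, 0, 0], [0, 0, 0], 0.14],
    [[0.003, 0, 0], [0, 0, 0], 0.14],
    [[0.003, 0, 0], [0, 0, 0], 0.14],
    [[0.003, 0, 0], [0, 0, 0], 0.14],
    [[0, 0, 0], [0, 0, 0], 0.14]
  ]
}}

```text
t: 5.7
tool_pos: [0.6276, 0.2192, 0.0525]
eef_rot: [0.102, 0.995, 0.0, 0.001]
force: [2.0, 0.2, 6.4]
gripper_width: 0.0504
```

```bash
python3 - <<'E'
from h import *
plan([.6,.22],-12.1)
im=manip.get_image("wrist");hsv=cv2.cvtColor(im,cv2.COLOR_BGR2HSV)
cv2.imwrite("pics/w2.png",im);cv2.imwrite("pics/w2b.png",cv2.resize(im,(800,600)))
E
```

```text
t 5.7 pos [0.6276 0.2192 0.0525] yaw -11.73 F [1.95 0.22 6.38] shift [ 0.0272 -0.0048 -0.0001] turnz 0.0064 tilt [ 1.9e-03  1.0e-04 -1.0e+00]
```

View pics/w2b.png

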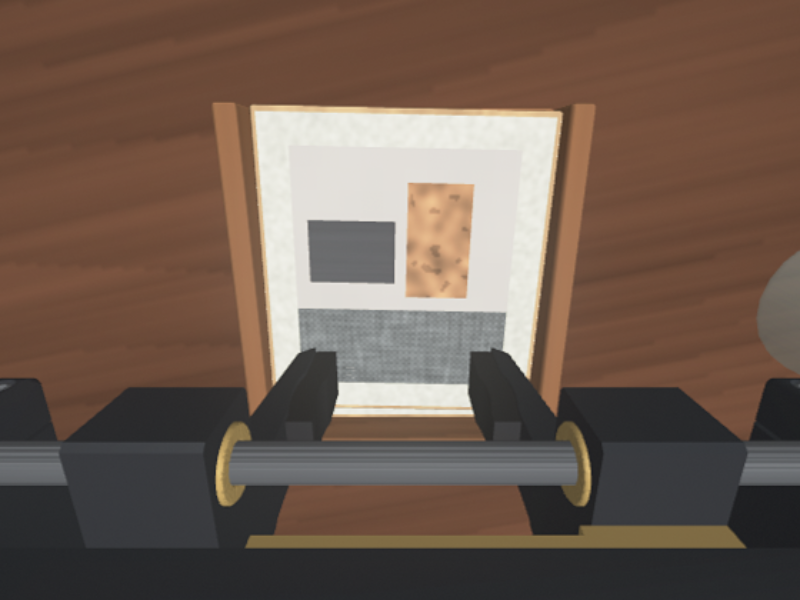

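The view shows that the panel followed: its front edge now lies across the wall ends at (250–560, 108), with clearance to both walls. I'll keep drawing.

Emit:
{"name": "jog_arm", "arguments": {
  "rows": [
    [[0.004, 0, 0], [0, 0, 0], 0.14],
    [[0.006, 0, 0], [0, 0, 0], 0.14],
    [[0.006, 0, 0], [0, 0, 0], 0.14],
    [[0.006, 0, 0], [0, 0, 0], 0.14],
    [[0.006, 0, 0], [0, 0, 0], 0.14],
    [[0.006, 0, 0], [0, 0, 0], 0.14],
    [[0, 0, 0], [0, 0, 0], 0.14]
  ]
}}

```text
t: 6.62
tool_pos: [0.5939, 0.2261, 0.0524]
eef_rot: [0.102, 0.995, 0.0, 0.001]
force: [-0.7, -0.0, 7.9]
gripper_width: 0.0502
```

Emit:
{"name": "jog_arm", "arguments": {
  "rows": [
    [[0.004, 0, 0], [0, 0, 0], 0.14],
    [[0.006, 0, 0], [0, 0, 0], 0.14],
    [[0.006, 0, 0], [0, 0, 0], 0.14],
    [[0.006, 0, 0], [0, 0, 0], 0.14],
    [[0.006, 0, 0], [0, 0, 0], 0.14],
    [[0.006, 0, 0], [0, 0, 0], 0.14],
    [[0.006, 0, 0], [0, 0, 0], 0.14],
    [[0, 0, 0], [0, 0, 0], 0.14]
  ]
}}

```text
t: 7.62
tool_pos: [0.5549, 0.2345, 0.0525]
eef_rot: [0.102, 0.995, 0.0, 0.001]
force: [-0.2, 0.3, 7.5]
gripper_width: 0.0503
```

```bash
python3 - <<'E'
from h import *
plan([.6,.2257],-12.1)
im=manip.get_image("wrist");cv2.imwrite("pics/w3.png",im);cv2.imwrite("pics/w3b.png",cv2.resize(im,(800,600)))
E
```

```text
t 7.625 pos [0.5549 0.2345 0.0525] yaw -11.72 F [-0.21  0.32  7.55] shift [-0.0459  0.0006  0.0001] turnz 0.0066 tilt [ 1.6e-03  5.0e-04 -1.0e+00]
```

View pics/w3b.png

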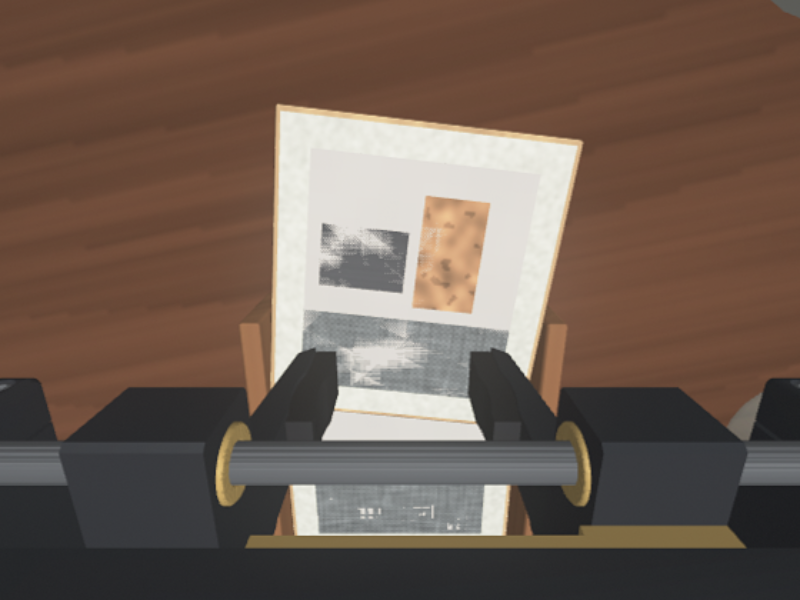

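The panel is about 85 mm out, yawed about 7°, with its front corners at (277,104) and (582,142). Panel_b is still in the tray. I'll lift slowly so the panel tips over the lip.

Emit:
{"name": "jog_arm", "arguments": {
  "rows": [
    [[0.003, 0, 0], [0, 0, 0], 0.14],
    [[0.003, 0, 0], [0, 0, 0], 0.14],
    [[0, 0, -0.001], [0, 0, 0], 0.14],
    [[0, 0, -0.0015], [0, 0, 0], 0.14],
    [[0, 0, -0.0015], [0, 0, 0], 0.14],
    [[0, 0, -0.0015], [0, 0, 0], 0.14],
    [[0, 0, -0.002], [0, 0, 0], 0.14],
    [[0, 0, -0.002], [0, 0, 0], 0.14],
    [[0, 0, -0.003], [0, 0, 0], 0.14],
    [[0, 0, -0.005], [0, 0, 0], 0.14],
    [[0, 0, -0.01], [0, 0, 0], 0.14],
    [[0, 0, 0], [0, 0, 0], 0.14]
  ]
}}

```text
t: 9.18
tool_pos: [0.5493, 0.2355, 0.0803]
eef_rot: [0.102, 0.995, 0.0, 0.001]
force: [-0.4, 0.1, -0.9]
gripper_width: 0.0499
```

Emit:
{"name": "jog_arm", "arguments": {
  "rows": [
    [[0, 0, -0.01], [0, 0, 0], 0.14],
    [[-0.01, 0, 0], [0, 0, 0], 0.14],
    [[-0.015, 0, 0], [0, 0, 0], 0.14],
    [[-0.015, 0, 0], [0, 0, 0], 0.14],
    [[0, 0, 0], [0, 0, 0], 0.14]
  ]
}}

```text
t: 9.8
tool_pos: [0.5889, 0.2268, 0.0889]
eef_rot: [0.103, 0.995, 0.0, 0.0]
force: [0.5, -0.8, -0.1]
gripper_width: 0.0501
```

```bash
python3 - <<'E'
from h import *
plan([.6,.2257],-12.1)
im=manip.get_image("wrist");cv2.imwrite("pics/w4.png",im)
im2=manip.get_image("side");cv2.imwrite("pics/s4.png",im2)
a=cv2.resize(im,(480,360));b=cv2.resize(im2[170:290,160:320],(480,360));
out=np.vstack([a,b])[:, :];cv2.imwrite("pics/c4.png",cv2.resize(np.hstack([a,b]),(800,300)))
E
```

```text
t 9.8 pos [0.5889 0.2268 0.0889] yaw -11.78 F [ 0.48 -0.85 -0.06] shift [-0.0111  0.0012  0.    ] turnz 0.0056 tilt [ 3.e-04  0.e+00 -1.e+00]
```

View pics/c4.png

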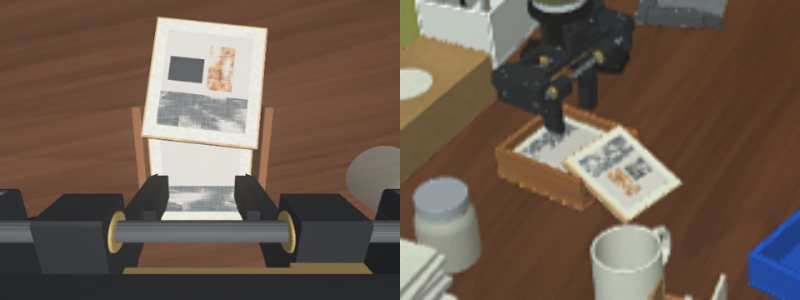

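As planned, the panel leans over the lip with its front edge on the table. In the side crop it lies at (625,170), and panel_b is in the tray. Next I lower the fingers behind the rear edge and push.

Emit:
{"name": "jog_arm", "arguments": {
  "rows": [
    [[0, 0, 0.015], [0, 0, 0], 0.14],
    [[0, 0, 0.015], [0, 0, 0], 0.14],
    [[0, 0, 0.01], [0, 0, 0], 0.14],
    [[0, 0, 0.003], [0, 0, 0], 0.14],
    [[0, 0, 0], [0, 0, 0], 0.14],
    [[0, 0, 0], [0, 0, 0], 0.14]
  ]
}}

```text
t: 10.65
tool_pos: [0.5882, 0.2273, 0.0467]
eef_rot: [0.102, 0.995, 0.0, 0.0]
force: [0.9, 0.1, -0.4]
gripper_width: 0.0502
```

Emit:
{"name": "jog_arm", "arguments": {
  "rows": [
    [[0.004, 0, 0], [0, 0, 0], 0.14],
    [[0.004, 0, 0], [0, 0, 0], 0.14],
    [[0.004, 0, 0], [0, 0, 0], 0.14],
    [[0.004, 0, 0], [0, 0, 0], 0.14],
    [[0.004, 0, 0], [0, 0, 0], 0.14],
    [[0.004, 0, 0], [0, 0, 0], 0.14],
    [[0.004, 0, 0], [0, 0, 0], 0.14],
    [[0, 0, 0], [0, 0, 0], 0.14]
  ]
}}

```text
t: 11.65
tool_pos: [0.5602, 0.233, 0.0463]
eef_rot: [0.102, 0.995, -0.0, -0.0]
force: [-0.1, 0.4, 0.6]
gripper_width: 0.0501
```

Emit:
{"name": "jog_arm", "arguments": {
  "rows": [
    [[0.004, 0, 0], [0, 0, 0], 0.14],
    [[0.004, 0, 0], [0, 0, 0], 0.14],
    [[0.004, 0, 0], [0, 0, 0], 0.14],
    [[0.004, 0, 0], [0, 0, 0], 0.14],
    [[0.004, 0, 0], [0, 0, 0], 0.14],
    [[0.004, 0, 0], [0, 0, 0], 0.14],
    [[0, 0, 0], [0, 0, 0], 0.14],
    [[0, 0, 0], [0, 0, 0], 0.14]
  ]
}}

```text
t: 12.65
tool_pos: [0.5372, 0.2378, 0.0463]
eef_rot: [0.102, 0.995, 0.0, 0.0]
force: [0.2, 0.1, 0.5]
gripper_width: 0.05
```

```bash
python3 - <<'E'
from h import *
plan([.6,.2257],-12.1)
im=manip.get_image("wrist");cv2.imwrite("pics/w5.png",im)
im2=manip.get_image("side");cv2.imwrite("pics/s5.png",im2)
a=cv2.resize(im,(480,360));b=cv2.resize(im2[170:290,160:320],(480,360));
cv2.imwrite("pics/c5.png",cv2.resize(np.hstack([a,b]),(800,300)))
E
```

```text
t 12.65 pos [0.5372 0.2378 0.0463] yaw -11.73 F [0.18 0.12 0.46] shift [-0.064   0.0009  0.    ] turnz 0.0064 tilt [ 2.e-04  0.e+00 -1.e+00]
```

View pics/c5.png

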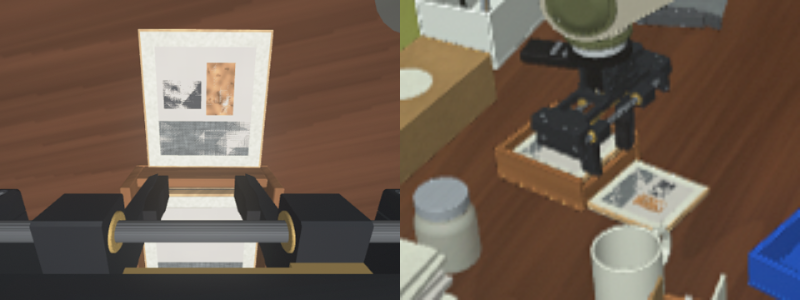

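The panel lies flat on the table in front of the tray, face up and aligned with the tool. It spans (140–272, 30–165) in the left half.

```bash
cat >> h.py <<'E'
def face(im,C,roi,z,n="wrist"):
    x0,x1,y0,y1=roi;h=cv2.cvtColor(im,cv2.COLOR_BGR2HSV);m=((h[...,1]<70)&(h[...,2]>60)&(h[...,2]>0)).astype(np.uint8)*255
    # pale wood rim too
    m|=((h[...,2]>175)&(h[...,0]<25)).astype(np.uint8)*255
    M=np.zeros_like(m);M[y0:y1,x0:x1]=m[y0:y1,x0:x1];M=cv2.morphologyEx(M,cv2.MORPH_CLOSE,np.ones((5,5)))
    c=cv2.convexHull(max(cv2.findContours(M,0,2)[0],key=cv2.contourArea))
    P=np.array([ray(n,p+0.,z,C)[:2] for p in c[:,0]]);r=cv2.minAreaRect((P*1000).astype(np.float32))
    B=cv2.boxPoints(r);e=max([B[1]-B[0],B[2]-B[1]],key=np.linalg.norm);e=e*np.sign(e[0])
    print("face centre",np.round(r[0],1),"size",np.round(r[1],1),"yaw",np.degrees(np.arctan2(e[1],e[0])).round(2));return r
E
python3 - <<'E'
from h import *
C=cam("wrist");im=cv2.imread("pics/w5.png");k=560/400
face(im,C,(180,395,30,234),.010);face(im,C,(180,395,30,234),.010)
C=cam("side");print(proj("side",[.485,.249,.01],C)) 
im=cv2.imread("pics/s5.png");face(im,C,(232,290,233,262),.010,"side")
E
```

```text
face centre [479.4 248.7] size [106.6 109. ] yaw -11.98
face centre [479.4 248.7] size [106.6 109. ] yaw -11.98
[257.59198777 246.42686579]
face centre [482.2 264.4] size [126.8 109.7] yaw 77.82
```

```bash
python3 - <<'E'
from h import *
C=cam("wrist");im=cv2.imread("pics/w5.png")
for z in(.01,.03): 
    P=np.array([ray("wrist",(a*1.4,b*1.4),z,C)[:2] for a,b in[(138,30),(272,30),(262,166),(148,166)]]);print(z,P.round(4).tolist(),np.linalg.norm(np.diff(P,axis=0,append=P[:1]),axis=1).round(4),P.mean(0))
cv2.imwrite("pics/w5c.png",cv2.resize(im[25:250,180:400],(660,675))[:600])
E
```

```text
0.01 [[0.4172, 0.2151], [0.4373, 0.3113], [0.5434, 0.2912], [0.5227, 0.1922]] [0.0983 0.108  0.1011 0.1079] [0.48015647 0.25246398]
0.03 [[0.4221, 0.2195], [0.4399, 0.3047], [0.5338, 0.2869], [0.5155, 0.1992]] [0.0871 0.0956 0.0895 0.0956] [0.47781914 0.25259321]
```

Emit:
{"name": "jog_arm", "arguments": {
  "rows": [
    [[0, 0, -0.01], [0, 0, 0], 0.14],
    [[0.02, 0.001, 0], [0, 0, 0], 0.14],
    [[0.02, 0.001, 0], [0, 0, 0], 0.14],
    [[0.019, 0, 0.01], [0, 0, 0], 0.14],
    [[0, 0, 0.01], [0, 0, 0], 0.14],
    [[0, 0, 0.006], [0, 0, 0], 0.14],
    [[0, 0, 0.004], [0, 0, 0], 0.14],
    [[0, 0, 0.002], [0, 0, 0], 0.14],
    [[0, 0, 0.002], [0, 0, 0], 0.14],
    [[0, 0, 0.001], [0, 0, 0], 0.14],
    [[0, 0, 0], [0, 0, 0], 0.14],
    [[0, 0, 0], [0, 0, 0], 0.14]
  ]
}}

```text
t: 14.25
tool_pos: [0.4797, 0.2518, 0.0213]
eef_rot: [0.102, 0.995, 0.0, 0.0]
force: [0.0, 0.4, 0.2]
gripper_width: 0.0503
```

Emit:
{"name": "jog_arm", "arguments": {
  "rows": [
    [[0, 0, 0.001], [0, 0, 0], 0.14],
    [[0, 0, 0.0005], [0, 0, 0], 0.14],
    [[0, 0, 0], [0, 0, 0], 0.14]
  ]
}}

```text
t: 14.62
tool_pos: [0.4797, 0.2518, 0.0197]
eef_rot: [0.102, 0.995, -0.0, -0.0]
force: [0.6, 0.2, -0.5]
gripper_width: 0.0502
```

Emit:
{"name": "jog_arm", "arguments": {
  "rows": [
    [[0, 0, 0.0005], [0, 0, 0], 0.14],
    [[0, 0, 0], [0, 0, 0], 0.14]
  ]
}}

```text
t: 14.88
tool_pos: [0.4797, 0.2518, 0.0192]
eef_rot: [0.102, 0.995, -0.0, -0.0]
force: [0.6, 0.3, -0.2]
gripper_width: 0.0505
```

Emit:
{"name": "jog_arm", "arguments": {
  "rows": [
    [[0, 0, 0.0005], [0, 0, 0], 0.14],
    [[0, 0, 0], [0, 0, 0], 0.14]
  ]
}}

```text
t: 15.12
tool_pos: [0.4797, 0.2518, 0.0187]
eef_rot: [0.102, 0.995, -0.0, -0.0]
force: [0.2, 0.5, -0.9]
gripper_width: 0.0505
```

Emit:
{"name": "jog_arm", "arguments": {
  "rows": [
    [[0, 0, 0.0004], [0, 0, 0], 0.14],
    [[0, 0, 0], [0, 0, 0], 0.14]
  ]
}}

```text
t: 15.38
tool_pos: [0.4797, 0.2518, 0.0184]
eef_rot: [0.102, 0.995, 0.0, 0.0]
force: [-0.3, -0.4, 1.7]
gripper_width: 0.0502
```

Emit:
{"name": "jog_arm", "arguments": {
  "rows": [
    [[0, 0, 0.0003], [0, 0, 0], 0.14],
    [[0, 0, 0], [0, 0, 0], 0.14]
  ]
}}

```text
t: 15.62
tool_pos: [0.4797, 0.2518, 0.0184]
eef_rot: [0.102, 0.995, 0.0, 0.0]
force: [-1.6, -0.6, 5.1]
gripper_width: 0.0503
```

Contact is about 5 N. I'll draw the panel clear of the tray first.

Emit:
{"name": "jog_arm", "arguments": {
  "rows": [
    [[0.002, 0, 0], [0, 0, 0], 0.14],
    [[0.005, 0, 0], [0, 0, 0], 0.14],
    [[0.006, 0, 0], [0, 0, 0], 0.14],
    [[0.006, -0.002, 0], [0, 0, 0], 0.14],
    [[0.004, -0.005, 0], [0, 0, 0], 0.14],
    [[0.002, -0.008, 0], [0, 0, 0], 0.14],
    [[0, -0.01, 0], [0, 0, 0], 0.14],
    [[0, -0.01, 0], [0, 0, 0], 0.14],
    [[0, -0.01, 0], [0, 0, 0], 0.14],
    [[0, -0.008, 0], [0, 0, 0], 0.14],
    [[0, -0.004, 0], [0, 0, 0], 0.14],
    [[0, 0, 0], [0, 0, 0], 0.14]
  ]
}}

```text
t: 17.12
tool_pos: [0.4434, 0.2011, 0.0184]
eef_rot: [0.102, 0.995, 0.0, 0.0]
force: [-0.0, -1.0, 8.3]
gripper_width: 0.0503
```

Emit:
{"name": "jog_arm", "arguments": {
  "rows": [
    [[0, 0, -0.0003], [0, 0, -0.02], 0.14],
    [[0, 0, 0], [0, 0, -0.04], 0.14],
    [[0, 0, 0], [0, 0, -0.05], 0.14],
    [[0, 0, 0], [0, 0, -0.05], 0.14],
    [[0, 0, 0], [0, 0, -0.05], 0.14],
    [[0, 0, 0], [0, 0, -0.05], 0.14],
    [[0, 0, 0], [0, 0, -0.05], 0.14],
    [[0, 0, 0], [0, 0, -0.05], 0.14],
    [[0, 0, 0], [0, 0, -0.025], 0.14],
    [[0, 0, 0], [0, 0, 0], 0.14]
  ]
}}

```text
t: 18.38
tool_pos: [0.4432, 0.2012, 0.0184]
eef_rot: [-0.09, 0.996, 0.0, -0.0]
force: [-0.2, -0.4, 5.3]
gripper_width: 0.0504
```

Emit:
{"name": "jog_arm", "arguments": {
  "rows": [
    [[0, -0.005, 0], [0, 0, 0], 0.14],
    [[0, -0.01, 0], [0, 0, 0], 0.14],
    [[0, -0.012, 0], [0, 0, 0], 0.14],
    [[0, -0.012, 0], [0, 0, 0], 0.14],
    [[0, -0.012, 0], [0, 0, 0], 0.14],
    [[0, -0.012, 0], [0, 0, 0], 0.14],
    [[0, -0.012, 0], [0, 0, 0], 0.14],
    [[0, -0.012, 0], [0, 0, 0], 0.14],
    [[0, -0.01, 0], [0, 0, 0], 0.14],
    [[0, -0.005, 0], [0, 0, 0], 0.14],
    [[0, 0, 0], [0, 0, 0], 0.14]
  ]
}}

```text
t: 19.75
tool_pos: [0.4616, 0.1004, 0.0184]
eef_rot: [-0.09, 0.996, -0.0, -0.0]
force: [0.2, -2.3, 6.0]
gripper_width: 0.05
```

```bash
python3 - <<'E'
from h import *
plan([.475,-.16],10)
im=manip.get_image("wrist");cv2.imwrite("pics/w6.png",im)
im2=manip.get_image("top");cv2.imwrite("pics/t6.png",im2)
a=cv2.resize(im,(400,300));b=cv2.resize(im2[130:280,200:400],(400,300));
cv2.imwrite("pics/c6.png",np.hstack([a,b]))
E
```

```text
t 19.75 pos [0.4616 0.1004 0.0184] yaw 10.33 F [ 0.23 -2.34  6.04] shift [ 3.350e-02 -2.586e-01  1.000e-04] turnz 0.0057 tilt [-3.e-04 -2.e-04 -1.e+00]
```

View pics/c6.png

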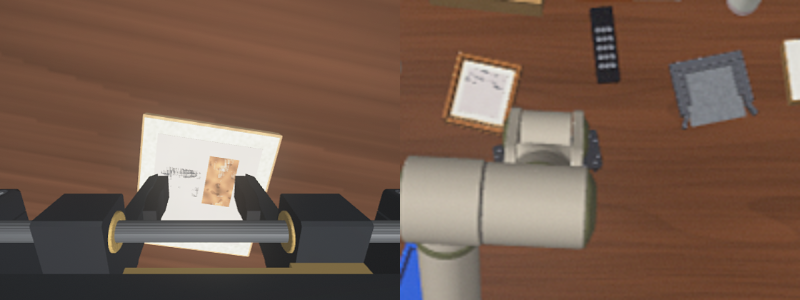

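The panel follows the fingertips, yawed about 8° to the tool (wrist view corners (143,115) and (281,135)). The top view shows the tray still holding its panels at (482,92) and the frame at (712,88). I'll carry on to a place in front of the mouth.

Emit:
{"name": "jog_arm", "arguments": {
  "rows": [
    [[0.001, -0.007, 0], [0, 0, 0], 0.14],
    [[0.002, -0.015, 0], [0, 0, 0], 0.14],
    [[0.002, -0.015, 0], [0, 0, 0], 0.14],
    [[0.002, -0.015, 0], [0, 0, 0], 0.14],
    [[0.002, -0.015, 0], [0, 0, 0], 0.14],
    [[0.002, -0.015, 0], [0, 0, 0], 0.14],
    [[0.002, -0.015, 0], [0, 0, 0], 0.14],
    [[0.002, -0.015, 0], [0, 0, 0], 0.14],
    [[0.002, -0.015, 0], [0, 0, 0], 0.14],
    [[0.002, -0.015, 0], [0, 0, 0], 0.14],
    [[0.001, -0.007, 0], [0, 0, 0], 0.14],
    [[0, 0, 0], [0, 0, 0], 0.14]
  ]
}}

```text
t: 21.35
tool_pos: [0.4687, -0.0499, 0.0184]
eef_rot: [-0.09, 0.996, -0.0, -0.0]
force: [-0.3, -2.7, 4.6]
gripper_width: 0.0504
```

Emit:
{"name": "jog_arm", "arguments": {
  "rows": [
    [[0.001, -0.007, 0], [0, 0, 0], 0.14],
    [[0.002, -0.015, 0], [0, 0, 0], 0.14],
    [[0.002, -0.015, 0], [0, 0, 0], 0.14],
    [[0.002, -0.015, 0], [0, 0, 0], 0.14],
    [[0.002, -0.015, 0], [0, 0, 0], 0.14],
    [[0.002, -0.015, 0], [0, 0, 0], 0.14],
    [[0.002, -0.015, 0], [0, 0, 0], 0.14],
    [[0.002, -0.015, 0], [0, 0, 0], 0.14],
    [[0.002, -0.015, 0], [0, 0, 0], 0.14],
    [[0.002, -0.015, 0], [0, 0, 0], 0.14],
    [[0.001, -0.007, 0], [0, 0, 0], 0.14],
    [[0, 0, 0], [0, 0, 0], 0.14]
  ]
}}

```text
t: 22.85
tool_pos: [0.4758, -0.2, 0.0184]
eef_rot: [-0.09, 0.996, -0.0, -0.0]
force: [-0.4, -2.5, 4.1]
gripper_width: 0.05
```

Emit:
{"name": "jog_arm", "arguments": {
  "rows": [
    [[0, 0, -0.005], [0, 0, 0], 0.14],
    [[0, 0, -0.02], [0, 0, 0], 0.14],
    [[0, 0, -0.04], [0, 0, 0], 0.14],
    [[-0.02, 0, -0.05], [0, 0, 0], 0.14],
    [[-0.02, 0, -0.05], [0, 0, 0], 0.14],
    [[-0.02, 0, -0.05], [0, 0, 0], 0.14],
    [[-0.02, 0, -0.05], [0, 0, 0], 0.14],
    [[0, 0, -0.02], [0, 0, 0], 0.14],
    [[0, 0, 0], [0, 0, 0], 0.14],
    [[0, 0, 0], [0, 0, 0], 0.14]
  ]
}}

```text
t: 24.1
tool_pos: [0.5541, -0.185, 0.3018]
eef_rot: [-0.09, 0.996, 0.001, -0.001]
force: [0.2, 0.3, -0.3]
gripper_width: 0.0505
```

```bash
python3 - <<'E'
from h import *;import pickle
plan([.475,-.2],10)
C=cam("wrist");pickle.dump(C,open("C7.pkl","wb"));im=manip.get_image("wrist");cv2.imwrite("pics/w7.png",im)
cv2.imwrite("pics/w7b.png",cv2.resize(im,(800,600),interpolation=cv2.INTER_CUBIC))
E
```

```text
t 24.1 pos [ 0.5541 -0.185   0.3018] yaw 10.33 F [ 0.22  0.3  -0.32] shift [ 0.0805 -0.0006  0.0002] turnz 0.0057 tilt [-0.0025  0.0016 -1.    ]
```

View pics/w7b.png

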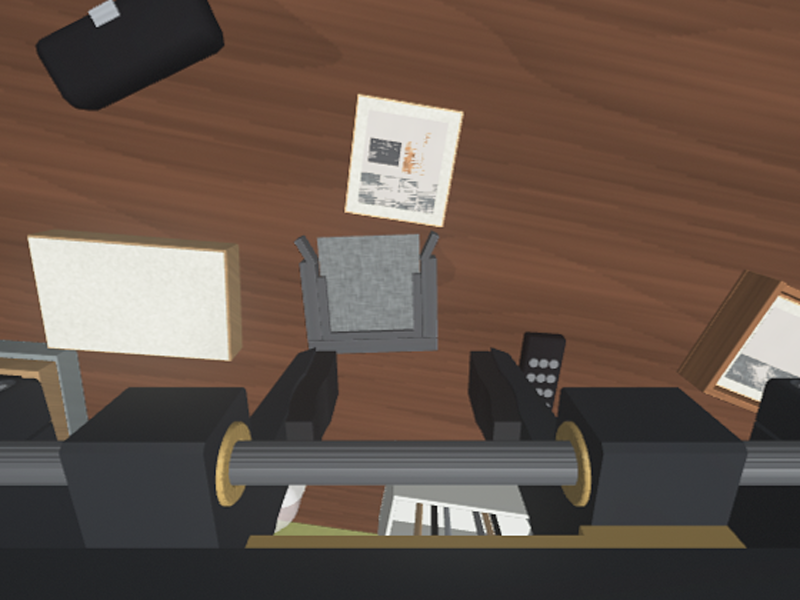

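Wrist view: the panel's corners are (359,94), (463,112), (442,227) and (346,213). The frame's outer rail corners are about (301,262), (438,258), (437,349) and (309,352), with the mouth facing the panel. The remote is at (543,370), undisturbed.

```bash
python3 - <<'E'
from h import *;import pickle
C=pickle.load(open("C7.pkl","rb"));im=cv2.imread("pics/w7.png")
P=np.array([ray("wrist",(a*.7,b*.7),.01,C)[:2] for a,b in[(359,94),(463,112),(442,227),(346,213)]])
print("panel",P.round(4).tolist(),np.linalg.norm(np.diff(P,axis=0,append=P[:1]),axis=1).round(4),P.mean(0))
e=(P[2]+P[3]-P[0]-P[1]);print("yaw",np.degrees(np.arctan2(e[1],e[0])))
face(im,C,(232,332,60,162),.010)
F=np.array([ray("wrist",(a*.7,b*.7),.02,C)[:2] for a,b in[(301,262),(438,258),(437,349),(309,352),(295,238),(438,233)]])
print("frame",F.round(4).tolist(),np.linalg.norm(np.diff(F[:4],axis=0,append=F[:1]),axis=1).round(4),np.linalg.norm(F[5]-F[4]))
# grey mask rect of frame at z .02
h=cv2.cvtColor(im,cv2.COLOR_BGR2HSV);m=((h[...,1]<70)&(h[...,2]<190)&(h[...,2]>45)).astype(np.uint8)*255
M=np.zeros_like(m);M[160:250,200:312]=m[160:250,200:312];M=cv2.morphologyEx(M,cv2.MORPH_OPEN,np.ones((2,2)))
c=max(cv2.findContours(M,0,2)[0],key=cv2.contourArea)[:,0]
W=np.array([ray("wrist",p+0.,.02,C)[:2] for p in c]);e=F[3]-F[0];
r=cv2.minAreaRect((W*1000).astype(np.float32));print(r,cv2.boxPoints(r).tolist())
cv2.imwrite("pics/w7c.png",cv2.resize(im[155:255,200:315],(690,600),interpolation=cv2.INTER_CUBIC))
E
```

```text
panel [[0.4286, -0.2481], [0.4265, -0.1501], [0.5353, -0.1473], [0.5387, -0.2448]] [0.098  0.1089 0.0975 0.1101] [ 0.48228661 -0.19756912]
yaw 1.5872615234009653
face centre [ 481.7 -198.6] size [109.5 100. ] yaw 1.52
frame [[0.594, -0.2817], [0.5653, -0.1461], [0.664, -0.1268], [0.692, -0.2624], [0.5707, -0.2902], [0.5405, -0.1512]] [0.1386 0.1006 0.1385 0.0999] 0.14217279554166073
((617.7590942382812, -205.2209014892578), (131.3704833984375, 144.1232147216797), 13.186524391174316) [[537.366943359375, -150.04360961914062], [570.24462890625, -290.36669921875], [698.1512451171875, -260.398193359375], [665.2735595703125, -120.07510375976562]]
```

View pics/w7c.png

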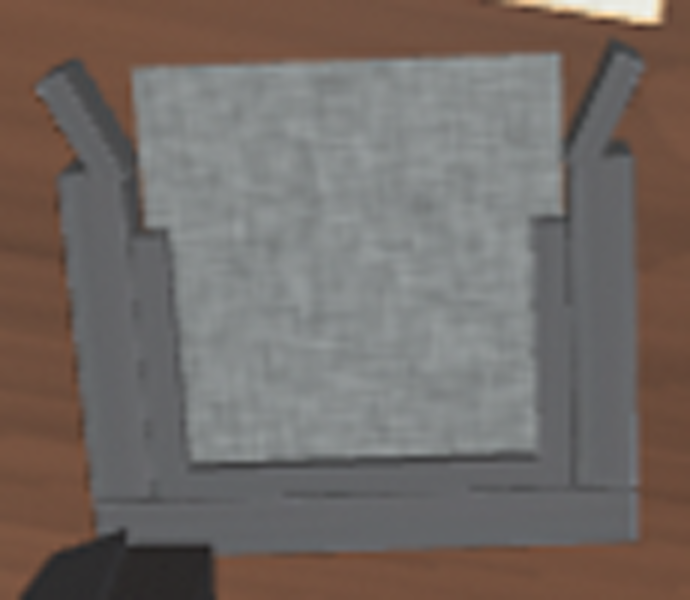

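Emit:
{"name": "jog_arm", "arguments": {
  "rows": [
    [[0.018, 0, 0.04], [0, 0, 0], 0.14],
    [[0.018, 0, 0.04], [0, 0, 0], 0.14],
    [[0.018, 0, 0.04], [0, 0, 0], 0.14],
    [[0.0193, 0, 0.04], [0, 0, 0], 0.14],
    [[0, 0, 0.04], [0, 0, 0.077], 0.14],
    [[0, 0, 0.04], [0, 0, 0.077], 0.14],
    [[0, 0, 0.02], [0, 0, 0], 0.14],
    [[0, 0, 0.01], [0, 0, 0], 0.14],
    [[0, 0, 0.006], [0, 0, 0], 0.14],
    [[0, 0, 0.003], [0, 0, 0], 0.14],
    [[0, 0, 0.001], [0, 0, 0], 0.14],
    [[0, 0, 0], [0, 0, 0], 0.14]
  ]
}}

```text
t: 25.65
tool_pos: [0.4827, -0.1985, 0.0237]
eef_rot: [-0.013, 1.0, -0.0, 0.0]
force: [-0.8, 0.1, -0.9]
gripper_width: 0.0501
```

Emit:
{"name": "jog_arm", "arguments": {
  "rows": [
    [[0, 0, 0.001], [0, 0, 0], 0.14],
    [[0, 0, 0.0005], [0, 0, 0], 0.14],
    [[0, 0, 0], [0, 0, 0], 0.14]
  ]
}}

```text
t: 26.02
tool_pos: [0.4826, -0.1984, 0.0219]
eef_rot: [-0.013, 1.0, -0.0, 0.0]
force: [0.0, -0.2, -0.4]
gripper_width: 0.0503
```

Contact came at about TCP z = 0.0184, so roughly 3.5 mm remain.

Emit:
{"name": "jog_arm", "arguments": {
  "rows": [
    [[0, 0, 0.001], [0, 0, 0], 0.14],
    [[0, 0, 0.001], [0, 0, 0], 0.14],
    [[0, 0, 0.0007], [0, 0, 0], 0.14],
    [[0, 0, 0.0005], [0, 0, 0], 0.14],
    [[0, 0, 0], [0, 0, 0], 0.14]
  ]
}}

```text
t: 26.65
tool_pos: [0.4825, -0.1985, 0.0186]
eef_rot: [-0.013, 1.0, 0.0, -0.0]
force: [0.6, 0.4, 0.7]
gripper_width: 0.0503
```

Emit:
{"name": "jog_arm", "arguments": {
  "rows": [
    [[0, 0, 0.0004], [0, 0, 0], 0.14],
    [[0, 0, 0], [0, 0, 0], 0.14]
  ]
}}

```text
t: 26.9
tool_pos: [0.4826, -0.1985, 0.0184]
eef_rot: [-0.013, 1.0, -0.0, 0.0]
force: [-0.8, 1.5, 2.8]
gripper_width: 0.05
```

Emit:
{"name": "jog_arm", "arguments": {
  "rows": [
    [[0, 0, 0.0003], [0, 0, 0], 0.14],
    [[0, 0, 0], [0, 0, 0], 0.14]
  ]
}}

```text
t: 27.15
tool_pos: [0.4826, -0.1985, 0.0184]
eef_rot: [-0.013, 1.0, -0.0, 0.0]
force: [-1.9, 1.2, 6.8]
gripper_width: 0.0501
```

Emit:
{"name": "jog_arm", "arguments": {
  "rows": [
    [[0.003, -0.002, 0], [0, 0, 0], 0.14],
    [[0.005, -0.007, 0], [0, 0, 0], 0.14],
    [[0.004, -0.01, 0], [0, 0, 0], 0.14],
    [[0, -0.01, 0], [0, 0, 0], 0.14],
    [[0, -0.008, 0], [0, 0, 0], 0.14],
    [[0, 0, 0], [0, 0, -0.03], 0.14],
    [[0, 0, 0], [0, 0, -0.045], 0.14],
    [[0, 0, 0], [0, 0, -0.05], 0.14],
    [[0, 0, 0], [0, 0, -0.04], 0.14],
    [[0, 0, 0], [0, 0, -0.01], 0.14],
    [[0, 0, 0], [0, 0, 0], 0.14]
  ]
}}

```text
t: 28.52
tool_pos: [0.4723, -0.236, 0.0185]
eef_rot: [-0.1, 0.995, -0.001, 0.001]
force: [2.4, 0.4, 4.4]
gripper_width: 0.0504
```

```bash
python3 - <<'E'
from h import *
plan([.472,-.2362],11.5)
C=cam("wrist");im=manip.get_image("wrist");cv2.imwrite("pics/w8.png",im)
# front (robot-side) edge of the panel: first bright row in columns left of/between fingers
h=cv2.cvtColor(im,cv2.COLOR_BGR2HSV);m=((h[...,2]>170)&(h[...,1]<140)).astype(np.uint8)
print([(u,int(np.argmax(m[:,u]))) for u in range(170,400,10)])
m[260:]=0;q=cv2.approxPolyDP(cv2.convexHull(max(cv2.findContours(m,0,2)[0],key=cv2.contourArea)),5,True)[:,0]
for p in q: print(p,ray("wrist",p+0.,.01,C)[:2].round(4))
E
```

```text
t 28.525 pos [ 0.4723 -0.236   0.0185] yaw 11.51 F [2.41 0.38 4.38] shift [ 0.0003 -0.0001 -0.    ] turnz 0.0002 tilt [ 0.002  -0.0011 -1.    ]
[(170, 0), (180, 0), (190, 240), (200, 144), (210, 145), (220, 146), (230, 148), (240, 149), (250, 150), (260, 151), (270, 153), (280, 154), (290, 155), (300, 157), (310, 158), (320, 159), (330, 161), (340, 162), (350, 163), (360, 164), (370, 165), (380, 167), (390, 168)]
[195 143] [ 0.4183 -0.29  ]
[394 169] [ 0.4114 -0.1915]
[372 259] [ 0.4616 -0.1878]
[190 259] [ 0.4815 -0.2857]
```

The panel is centred on the frame axis at frame x = -142 mm, y ≈ 0, but its yaw is 4° against the frame's 11.5°. A two-finger push on the robot-side edge will square it up.

Emit:
{"name": "jog_arm", "arguments": {
  "rows": [
    [[0, 0, -0.003], [0, 0, 0], 0.14],
    [[0, 0, -0.012], [0, 0, 0], 0.14],
    [[0.03, 0, 0], [0, 0, 0], 0.14],
    [[0.03, 0, 0], [0, 0, 0], 0.14],
    [[0.03, 0, 0], [0, 0, 0], 0.14],
    [[0, 0, 0], [0, 0, 0], 0.14],
    [[0, 0, 0.01], [0, 0, 0], 0.14],
    [[0, 0, 0.008], [0, 0, 0], 0.14],
    [[0, 0, 0.003], [0, 0, 0], 0.14],
    [[0, 0, 0.0005], [0, 0, 0], 0.14],
    [[0, 0, 0], [0, 0, 0], 0.14]
  ]
}}

```text
t: 29.95
tool_pos: [0.3835, -0.2537, 0.0115]
eef_rot: [-0.101, 0.995, -0.0, 0.0]
force: [-0.2, -0.7, -0.6]
gripper_width: 0.0502
```

Emit:
{"name": "jog_arm", "arguments": {
  "rows": [
    [[-0.004, 0, 0], [0, 0, 0], 0.14],
    [[-0.005, 0, 0], [0, 0, 0], 0.14],
    [[-0.005, 0, 0], [0, 0, 0], 0.14],
    [[-0.005, 0, 0], [0, 0, 0], 0.14],
    [[-0.005, 0, 0], [0, 0, 0], 0.14],
    [[-0.005, 0, 0], [0, 0, 0], 0.14],
    [[-0.005, 0, 0], [0, 0, 0], 0.14],
    [[-0.004, 0, 0], [0, 0, 0], 0.14],
    [[0, 0, 0], [0, 0, 0], 0.14]
  ]
}}

```text
t: 31.08
tool_pos: [0.4208, -0.246, 0.0114]
eef_rot: [-0.101, 0.995, -0.0, 0.0]
force: [0.4, -0.1, 0.2]
gripper_width: 0.0501
```

```bash
python3 - <<'E'
from h import *
plan([.6092,-.2083],11.5)
im=manip.get_image("wrist");cv2.imwrite("pics/w9.png",im)
im2=manip.get_image("top");cv2.imwrite("pics/t9.png",im2)
a=cv2.resize(im,(400,300));b=cv2.resize(im2[130:250,280:440],(400,300));
cv2.imwrite("pics/c9.png",np.hstack([a,b]))
E
```

```text
t 31.075 pos [ 0.4208 -0.246   0.0114] yaw 11.55 F [ 0.35 -0.09  0.18] shift [-0.1921 -0.0007  0.    ] turnz 0.0008 tilt [ 1.e-04 -0.e+00 -1.e+00]
```

No views are left, so from here I measure by mask only.

```bash
cat >> h.py <<'E'
FO=np.array([.6092,-.2083]);FY=np.radians(11.5);FX=np.array([np.cos(FY),np.sin(FY)])
def inframe(p):
    d=np.asarray(p)[:2]-FO;return np.array([d@FX,d@np.array([-FX[1],FX[0]])])
def seepanel(im,C,n,z=.01,ctr=(.5,-.22),rad=.15):
    h=cv2.cvtColor(im,cv2.COLOR_BGR2HSV);m=((h[...,2]>185)&(h[...,1]<110)).astype(np.uint8)
    q=proj(n,[*ctr,z],C);e=[proj(n,[ctr[0]+a,ctr[1]+b,z],C) for a in(-rad,rad) for b in(-rad,rad)]
    a=np.clip(np.min(e,0),0,559).astype(int);b=np.clip(np.max(e,0),0,559).astype(int)
    M=np.zeros_like(m);M[a[1]:b[1],a[0]:b[0]]=m[a[1]:b[1],a[0]:b[0]];M=cv2.morphologyEx(M,cv2.MORPH_CLOSE,np.ones((5,5)))
    for c in sorted(cv2.findContours(M,0,2)[0],key=cv2.contourArea)[::-1][:3]:
        if cv2.contourArea(c)<40: continue
        c=cv2.convexHull(c)
        for p in cv2.approxPolyDP(c,2.5 if n!="wrist" else 5,True)[:,0]: w=ray(n,p+0.,z,C);print(n,p,w[:2].round(4),"frame",inframe(w).round(4))
        print('-')
E
python3 - <<'E'
from h import *
seepanel(cv2.imread("pics/t9.png"),cam("top"),"top")
seepanel(cv2.imread("pics/w9.png"),cam("wrist"),"wrist",ctr=(.47,-.23),rad=.08)
E
```

```text
top [319 186] [ 0.5733 -0.069 ] frame [-0.0074  0.1436]
top [378 243] [ 0.3593 -0.2851] frame [-0.2602 -0.0255]
top [348 244] [ 0.3541 -0.1749] frame [-0.2433  0.0836]
top [319 216] [ 0.4579 -0.0687] frame [-0.1204  0.167 ]
-
top [373 201] [ 0.5178 -0.2707] frame [-0.102  -0.0429]
top [391 216] [ 0.4613 -0.3361] frame [-0.1704 -0.0957]
top [387 221] [ 0.4422 -0.3207] frame [-0.1861 -0.0768]
top [369 206] [ 0.4984 -0.2553] frame [-0.1179 -0.024 ]
-
top [400 166] [ 0.6556 -0.3763] frame [ 0.0119 -0.1739]
top [400 179] [ 0.6044 -0.3745] frame [-0.0378 -0.1619]
top [396 179] [ 0.6042 -0.3594] frame [-0.035  -0.1471]
top [394 166] [ 0.6553 -0.3536] frame [ 0.0162 -0.1516]
-
wrist [372 374] [ 0.4807 -0.1787] frame [-0.12    0.0547]
wrist [210 374] [ 0.5   -0.274] frame [-0.1202 -0.0426]
wrist [207 339] [ 0.4747 -0.279 ] frame [-0.1459 -0.0425]
wrist [361 339] [ 0.4572 -0.1923] frame [-0.1458  0.046 ]
-
wrist [339 307] [ 0.4387 -0.2102] frame [-0.1675  0.0321]
wrist [225 306] [ 0.4505 -0.272 ] frame [-0.1682 -0.0308]
wrist [237 278] [ 0.4318 -0.2683] frame [-0.1858 -0.0234]
wrist [327 278] [ 0.4223 -0.2212] frame [-0.1857  0.0247]
-
wrist [403 332] [ 0.4477 -0.1702] frame [-0.1507  0.0695]
wrist [171 328] [ 0.4711 -0.2999] frame [-0.1536 -0.0623]
-
```

```bash
python3 - <<'E'
from h import *
im=manip.get_image("side");cv2.imwrite("pics/s9.png",im);C=cam("side")
print([proj("side",[*(FO+FX*a+np.array([-FX[1],FX[0]])*b),.01],C).round(0).tolist() for a in(-.185,-.075) for b in(-.05,.05)])
seepanel(im,C,"side",ctr=(.48,-.23),rad=.09)
w=cv2.imread("pics/w9.png");h=cv2.cvtColor(w,cv2.COLOR_BGR2HSV)
for r in(285,300,320,335,350,365,375): 
    m=((h[r,:,2]>170)&(h[r,:,1]<140)).astype(int);d=np.flatnonzero(np.diff(m));print(r,d.tolist())
E
```

```text
[[326.0, 165.0], [324.0, 179.0], [298.0, 163.0], [294.0, 177.0]]
side [322 171] [ 0.44  -0.247] frame [-0.1736 -0.0042]
side [322 179] [ 0.4223 -0.1915] frame [-0.1798  0.0537]
side [293 179] [ 0.522  -0.1579] frame [-0.0754  0.0668]
side [298 165] [ 0.5401 -0.2616] frame [-0.0783 -0.0385]
side [314 166] [ 0.4801 -0.2736] frame [-0.1395 -0.0382]
-
285 [233, 330, 384, 386]
300 [159, 173, 227, 336, 402, 403]
320 [151, 160, 406, 411]
335 [150, 160, 408, 413]
350 [152, 165, 207, 236, 238, 239, 255, 283, 287, 365, 405, 411]
365 [208, 237, 246, 250, 255, 259, 261, 262, 286, 370]
375 [175, 209, 372, 408, 513, 514]
```

```bash
python3 - <<'E'
from h import *
C=cam("wrist")
for r,a,b in((300,159.5,403.5),(320,151.5,411.5),(335,150.5,413.5),(350,152,411.5)):
    A,B=[inframe(ray("wrist",(u,r),.01,C)) for u in(a,b)];print(r,A.round(4),B.round(4),"mid",((A+B)/2).round(4),"w",np.linalg.norm(A-B).round(4))
E
```

```text
300 [-0.1721 -0.0665] [-0.172   0.0672] mid [-0.1721  0.0003] w 0.1337
320 [-0.159  -0.0726] [-0.1589  0.0733] mid [-0.159   0.0003] w 0.1459
335 [-0.1488 -0.0746] [-0.1486  0.0758] mid [-0.1487  0.0006] w 0.1504
350 [-0.1381 -0.0751] [-0.138  0.076] mid [-0.138   0.0005] w 0.1512
```

Those are gripper highlights; the fingers hide the panel's sides. I'll lift for a clear look before entry.

Emit:
{"name": "jog_arm", "arguments": {
  "rows": [
    [[0.005, 0, 0], [0, 0, 0], 0.14],
    [[0, 0, -0.04], [0, 0, 0], 0.14],
    [[-0.015, 0, -0.05], [0, 0, 0], 0.14],
    [[-0.04, 0, -0.05], [0, 0, 0], 0.14],
    [[-0.04, 0, -0.05], [0, 0, 0], 0.14],
    [[-0.03, 0, -0.05], [0, 0, 0], 0.14],
    [[0, 0, 0], [0, 0, 0], 0.14]
  ]
}}

```text
t: 32.1
tool_pos: [0.5381, -0.2227, 0.2523]
eef_rot: [-0.101, 0.995, -0.002, 0.003]
force: [-1.5, -0.1, -0.3]
gripper_width: 0.0501
```

```bash
python3 - <<'E'
from h import *
plan([.4208,-.246],11.5)
C=cam("wrist");im=manip.get_image("wrist");cv2.imwrite("pics/w10.png",im)
seepanel(im,C,"wrist",ctr=(.48,-.23),rad=.085)
print([proj("wrist",[*(FO+FX*a+np.array([-FX[1],FX[0]])*b),.01],C).round(0).tolist() for a in(-.185,-.075) for b in(-.05,.05)])
h=cv2.cvtColor(im,cv2.COLOR_BGR2HSV)
for z in[0]:
    m=((h[...,1]<70)&(h[...,2]<160)&(h[...,2]>45)).astype(np.uint8)
    for a,b in((-.05,-.0655),(-.05,.0655)): print("cheek tip proj",proj("wrist",[*(FO+FX*-.055+np.array([-FX[1],FX[0]])*b),.02],C))
E
```

```text
t 32.1 pos [ 0.5381 -0.2227  0.2523] yaw 11.62 F [-1.55 -0.13 -0.32] shift [ 0.1196  0.0008 -0.0006] turnz 0.0022 tilt [ 0.0061 -0.004  -1.    ]
wrist [330  83] [ 0.4214 -0.1896] frame [-0.1803  0.0557]
wrist [326 173] [ 0.5274 -0.1678] frame [-0.0721  0.056 ]
wrist [250 172] [ 0.5459 -0.2644] frame [-0.0732 -0.0424]
wrist [248  83] [ 0.4408 -0.2848] frame [-0.1803 -0.0413]
-
[[241.0, 79.0], [325.0, 79.0], [244.0, 171.0], [321.0, 171.0]]
cheek tip proj [231.61975942 187.53940974]
cheek tip proj [333.8392381  187.75508661]
```

The panel is now square to the frame (yaw within 0.3°), with its centre at frame (-126.5, +7) mm. I'll press and drag it 7 mm sideways, then push it in.

Emit:
{"name": "jog_arm", "arguments": {
  "rows": [
    [[0.018, 0.003, 0.04], [0, 0, 0], 0.14],
    [[0.018, 0.002, 0.05], [0, 0, 0], 0.14],
    [[0.018, 0.002, 0.05], [0, 0, 0], 0.14],
    [[0, 0, 0.05], [0, 0, 0], 0.14],
    [[0, 0, 0.02], [0, 0, 0], 0.14],
    [[0, 0, 0.012], [0, 0, 0], 0.14],
    [[0, 0, 0.005], [0, 0, 0], 0.14],
    [[0, 0, 0.002], [0, 0, 0], 0.14],
    [[0, 0, 0.001], [0, 0, 0], 0.14],
    [[0, 0, 0], [0, 0, 0], 0.14],
    [[0, 0, 0], [0, 0, 0], 0.14]
  ]
}}

```text
t: 33.52
tool_pos: [0.4821, -0.2265, 0.0194]
eef_rot: [-0.1, 0.995, -0.0, 0.0]
force: [0.4, 0.3, -0.6]
gripper_width: 0.0505
```

Emit:
{"name": "jog_arm", "arguments": {
  "rows": [
    [[0, 0, 0.0005], [0, 0, 0], 0.14],
    [[0, 0, 0.0005], [0, 0, 0], 0.14],
    [[0, 0, 0], [0, 0, 0], 0.14]
  ]
}}

```text
t: 33.9
tool_pos: [0.482, -0.2265, 0.0184]
eef_rot: [-0.1, 0.995, -0.0, 0.0]
force: [-1.6, 1.1, 4.5]
gripper_width: 0.0505
```

Emit:
{"name": "jog_arm", "arguments": {
  "rows": [
    [[0, 0, 0.0005], [0, 0, 0], 0.14],
    [[0, 0, 0], [0, 0, 0], 0.14]
  ]
}}

```text
t: 34.15
tool_pos: [0.482, -0.2265, 0.0184]
eef_rot: [-0.1, 0.995, -0.0, 0.0]
force: [-2.2, 1.7, 11.3]
gripper_width: 0.0498
```

Emit:
{"name": "jog_arm", "arguments": {
  "rows": [
    [[0, 0, -0.0005], [0, 0, 0], 0.14],
    [[0, -0.002, 0], [0, 0, 0], 0.14],
    [[0, -0.003, 0], [0, 0, 0], 0.14],
    [[0, -0.0025, 0], [0, 0, 0], 0.14],
    [[0, 0, 0], [0, 0, 0], 0.14],
    [[0, 0, -0.003], [0, 0, 0], 0.14],
    [[0, 0, -0.012], [0, 0, 0], 0.14],
    [[0.03, 0, 0], [0, 0, 0], 0.14],
    [[0.03, 0, 0], [0, 0, 0], 0.14],
    [[0.02, 0, 0], [0, 0, 0], 0.14],
    [[0, 0, 0], [0, 0, 0], 0.14]
  ]
}}

```text
t: 35.52
tool_pos: [0.4046, -0.2501, 0.0336]
eef_rot: [-0.1, 0.995, -0.0, 0.0]
force: [0.8, 0.6, 1.4]
gripper_width: 0.05
```

```bash
python3 - <<'E'
from h import *
plan(FO-FX*.206,11.5,.0115)
C=cam("wrist");im=manip.get_image("wrist");cv2.imwrite("pics/w11.png",im)
seepanel(im,C,"wrist",ctr=(.48,-.23),rad=.085)
im=manip.get_image("side");cv2.imwrite("pics/s11.png",im)
seepanel(im,cam("side"),"side",ctr=(.48,-.23),rad=.09)
E
```

```text
t 35.525 pos [ 0.4046 -0.2501  0.0336] yaw 11.43 F [0.84 0.56 1.37] shift [-0.0028  0.0002  0.0221] turnz -0.0012 tilt [ 2.e-04 -2.e-04 -1.e+00]
wrist [357 340] [ 0.4608 -0.1878] frame [-0.1414  0.0497]
wrist [354 374] [ 0.4892 -0.182 ] frame [-0.1123  0.0497]
wrist [210 374] [ 0.5089 -0.2803] frame [-0.1126 -0.0505]
wrist [207 339] [ 0.4797 -0.286 ] frame [-0.1424 -0.0503]
-
wrist [339 307] [ 0.438  -0.2062] frame [-0.1673  0.0362]
wrist [225 306] [ 0.4516 -0.2778] frame [-0.1683 -0.0367]
wrist [236 283] [ 0.4336 -0.2735] frame [-0.1851 -0.0289]
wrist [328 282] [ 0.4216 -0.2175] frame [-0.1857  0.0284]
-
wrist [403 332] [ 0.4485 -0.1598] frame [-0.1478  0.0796]
wrist [170 328] [ 0.4756 -0.3109] frame [-0.1513 -0.0739]
-
side [325 166] [ 0.4408 -0.2867] frame [-0.1807 -0.0433]
side [322 179] [ 0.4223 -0.1915] frame [-0.1798  0.0537]
side [294 177] [ 0.5235 -0.1725] frame [-0.0769  0.0522]
side [297 165] [ 0.5437 -0.2604] frame [-0.0746 -0.038 ]
-
```

Emit:
{"name": "jog_arm", "arguments": {
  "rows": [
    [[0, 0, 0.012], [0, 0, 0], 0.14],
    [[0, 0, 0.008], [0, 0, 0], 0.14],
    [[0, 0, 0.002], [0, 0, 0], 0.14],
    [[0, 0, 0], [0, 0, 0], 0.14],
    [[-0.004, 0, 0], [0, 0, 0], 0.14],
    [[-0.005, 0, 0], [0, 0, 0], 0.14],
    [[-0.005, 0, 0], [0, 0, 0], 0.14],
    [[-0.006, 0, 0], [0, 0, 0], 0.14],
    [[-0.006, 0, 0], [0, 0, 0], 0.14],
    [[-0.006, 0, 0], [0, 0, 0], 0.14],
    [[-0.006, 0, 0], [0, 0, 0], 0.14],
    [[-0.006, 0, 0], [0, 0, 0], 0.14]
  ]
}}

```text
t: 37.12
tool_pos: [0.4486, -0.2409, 0.0111]
eef_rot: [-0.1, 0.995, 0.0, -0.0]
force: [-1.8, -0.4, 2.0]
gripper_width: 0.0507
```

Emit:
{"name": "jog_arm", "arguments": {
  "rows": [
    [[-0.006, 0, 0], [0, 0, 0], 0.14],
    [[-0.006, 0, 0], [0, 0, 0], 0.14],
    [[-0.006, 0, 0], [0, 0, 0], 0.14],
    [[-0.006, 0, 0], [0, 0, 0], 0.14],
    [[0, 0, 0], [0, 0, 0], 0.14]
  ]
}}

```text
t: 37.75
tool_pos: [0.4721, -0.2361, 0.011]
eef_rot: [-0.101, 0.995, -0.0, 0.0]
force: [-0.1, 0.2, -0.3]
gripper_width: 0.0506
```

```bash
python3 - <<'E'
from h import *
plan(FO-FX*.063,11.5,.0115)
im=manip.get_image("side");cv2.imwrite("pics/s12.png",im)
seepanel(im,cam("side"),"side",ctr=(.56,-.22),rad=.12)
E
```

```text
t 37.75 pos [ 0.4721 -0.2361  0.011 ] yaw 11.55 F [-0.09  0.23 -0.29] shift [-0.0769 -0.0001 -0.0005] turnz 0.0009 tilt [ 3.e-04 -2.e-04 -1.e+00]
side [308 177] [ 0.475  -0.1888] frame [-0.1276  0.0459]
side [293 177] [ 0.5269 -0.1713] frame [-0.0732  0.0527]
side [281 172] [ 0.582  -0.1914] frame [-0.0233  0.022 ]
side [284 164] [ 0.5935 -0.252 ] frame [-0.0241 -0.0397]
side [297 164] [ 0.5464 -0.2678] frame [-0.0734 -0.0457]
side [308 170] [ 0.4917 -0.2375] frame [-0.121  -0.0052]
-
```

The leading edge is between the cheeks and the push force is under 2 N. I'll keep pushing.

Emit:
{"name": "jog_arm", "arguments": {
  "rows": [
    [[-0.004, 0, 0], [0, 0, 0], 0.14],
    [[-0.004, 0, 0], [0, 0, 0], 0.14],
    [[-0.004, 0, 0], [0, 0, 0], 0.14],
    [[-0.004, 0, 0], [0, 0, 0], 0.14],
    [[-0.004, 0, 0], [0, 0, 0], 0.14]
  ]
}}

```text
t: 38.42
tool_pos: [0.4916, -0.2321, 0.011]
eef_rot: [-0.1, 0.995, 0.0, -0.0]
force: [-0.2, 0.1, -0.0]
gripper_width: 0.0503
```

Emit:
{"name": "jog_arm", "arguments": {
  "rows": [
    [[-0.004, 0, 0], [0, 0, 0], 0.14],
    [[-0.004, 0, 0], [0, 0, 0], 0.14],
    [[-0.004, 0, 0], [0, 0, 0], 0.14],
    [[-0.004, 0, 0], [0, 0, 0], 0.14],
    [[-0.004, 0, 0], [0, 0, 0], 0.14]
  ]
}}

```text
t: 39.05
tool_pos: [0.5112, -0.2281, 0.011]
eef_rot: [-0.1, 0.995, 0.0, -0.0]
force: [-0.5, -0.3, 0.5]
gripper_width: 0.0504
```

Emit:
{"name": "jog_arm", "arguments": {
  "rows": [
    [[-0.004, 0, 0], [0, 0, 0], 0.14],
    [[-0.004, 0, 0], [0, 0, 0], 0.14],
    [[-0.004, 0, 0], [0, 0, 0], 0.14],
    [[-0.004, 0, 0], [0, 0, 0], 0.14],
    [[-0.004, 0, 0], [0, 0, 0], 0.14]
  ]
}}

```text
t: 39.67
tool_pos: [0.5308, -0.2241, 0.0111]
eef_rot: [-0.1, 0.995, 0.0, -0.0]
force: [0.3, -0.4, -0.5]
gripper_width: 0.0503
```

Emit:
{"name": "jog_arm", "arguments": {
  "rows": [
    [[-0.003, 0, 0], [0, 0, 0], 0.14],
    [[-0.003, 0, 0], [0, 0, 0], 0.14],
    [[-0.002, 0, 0], [0, 0, 0], 0.14]
  ]
}}

```text
t: 40.05
tool_pos: [0.5385, -0.2226, 0.0111]
eef_rot: [-0.1, 0.995, 0.0, -0.0]
force: [-0.8, -1.2, 0.2]
gripper_width: 0.0503
```

Emit:
{"name": "jog_arm", "arguments": {
  "rows": [
    [[-0.002, 0, 0], [0, 0, 0], 0.14],
    [[-0.002, 0, 0], [0, 0, 0], 0.14],
    [[-0.002, 0, 0], [0, 0, 0], 0.14],
    [[0, 0, 0], [0, 0, 0], 0.14]
  ]
}}

```text
t: 40.55
tool_pos: [0.5444, -0.2214, 0.0111]
eef_rot: [-0.1, 0.995, -0.0, 0.0]
force: [-0.1, -0.8, -0.7]
gripper_width: 0.05
```

Emit:
{"name": "jog_arm", "arguments": {
  "rows": [
    [[-0.0015, 0, 0], [0, 0, 0], 0.14],
    [[0, 0, 0], [0, 0, 0], 0.14]
  ]
}}

```text
t: 40.8
tool_pos: [0.5458, -0.2211, 0.0111]
eef_rot: [-0.1, 0.995, -0.0, 0.0]
force: [0.2, 0.6, -0.8]
gripper_width: 0.0502
```

Emit:
{"name": "jog_arm", "arguments": {
  "rows": [
    [[-0.0015, 0, 0], [0, 0, 0], 0.14],
    [[0, 0, 0], [0, 0, 0], 0.14]
  ]
}}

```text
t: 41.05
tool_pos: [0.5461, -0.2211, 0.011]
eef_rot: [-0.101, 0.995, 0.0, -0.001]
force: [-7.2, -2.9, 3.4]
gripper_width: 0.05
```

Emit:
{"name": "jog_arm", "arguments": {
  "rows": [
    [[-0.001, 0, 0], [0, 0, 0], 0.14],
    [[0, 0, 0], [0, 0, 0], 0.14]
  ]
}}

```text
t: 41.3
tool_pos: [0.5462, -0.2211, 0.011]
eef_rot: [-0.101, 0.995, 0.0, -0.002]
force: [-11.2, -3.8, 4.4]
gripper_width: 0.05
```

Emit:
{"name": "jog_arm", "arguments": {
  "rows": [
    [[-0.0005, 0, 0], [0, 0, 0], 0.14],
    [[0, 0, 0], [0, 0, 0], 0.14]
  ]
}}

```text
t: 41.55
tool_pos: [0.5463, -0.2211, 0.011]
eef_rot: [-0.101, 0.995, 0.0, -0.003]
force: [-13.3, -6.3, 5.5]
gripper_width: 0.0501
```

It meets a firm stop at the expected place. I'll back off, lift and check from above.

Emit:
{"name": "jog_arm", "arguments": {
  "rows": [
    [[0.004, 0, 0], [0, 0, 0], 0.14],
    [[0.01, 0, 0], [0, 0, 0], 0.14],
    [[0, 0, -0.04], [0, 0, 0], 0.14],
    [[0, 0, -0.05], [0, 0, 0], 0.14],
    [[-0.005, 0, -0.05], [0, 0, 0], 0.14],
    [[0, 0, -0.05], [0, 0, 0], 0.14],
    [[0, 0, -0.05], [0, 0, 0], 0.14],
    [[0, 0, -0.05], [0, 0, 0], 0.14],
    [[0, 0, 0], [0, 0, 0], 0.14],
    [[0, 0, 0], [0, 0, 0], 0.14]
  ]
}}

```text
t: 42.8
tool_pos: [0.5394, -0.2221, 0.3]
eef_rot: [-0.1, 0.995, 0.001, -0.001]
force: [0.3, 0.0, -0.1]
gripper_width: 0.0503
```

```bash
python3 - <<'E'
from h import *
plan(FO,11.5)
C=cam("wrist");im=manip.get_image("wrist");cv2.imwrite("pics/w13.png",im)
seepanel(im,C,"wrist",ctr=(.61,-.21),rad=.085)
h=cv2.cvtColor(im,cv2.COLOR_BGR2HSV);m=((h[...,1]<60)&(h[...,2]<150)&(h[...,2]>60)).astype(np.uint8)
P=proj("wrist",[*FO,.01],C).astype(int)
u=P[0];print("home px",P,"profile V along axis", [(r,int(h[r,u,2]),int(h[r,u,1])) for r in range(P[1]-50,P[1]+80,3)])
for x,z in((-.054,.01),(.05,.02),(.056,.02),(.07,.02)): print(x,proj("wrist",[*(FO+FX*x),z],C).round(1))
top=manip.get_image("top");cv2.imwrite("pics/t13.png",top);seepanel(top,cam("top"),"top",z=.034,ctr=(.6,.224),rad=.07);seepanel(top,cam("top"),"top",z=.01,ctr=(.61,-.21),rad=.07)
E
```

```text
t 42.8 pos [ 0.5394 -0.2221  0.3   ] yaw 11.53 F [ 0.3   0.05 -0.08] shift [-0.0712 -0.0004 -0.0001] turnz 0.0005 tilt [-0.0013  0.001  -1.    ]
wrist [314 179] [ 0.5474 -0.172 ] frame [-0.0534  0.0479]
wrist [309 242] [ 0.6473 -0.1564] frame [0.0476 0.0433]
wrist [253 243] [ 0.6663 -0.2422] frame [ 0.0492 -0.0446]
wrist [247 179] [ 0.5668 -0.2683] frame [-0.0535 -0.0504]
-
home px [281 213] profile V along axis [(163, 115, 113), (166, 119, 116), (169, 114, 112), (172, 116, 112), (175, 114, 110), (178, 147, 88), (181, 235, 8), (184, 235, 9), (187, 225, 10), (190, 226, 10), (193, 226, 9), (196, 226, 8), (199, 226, 9), (202, 225, 18), (205, 225, 19), (208, 220, 19), (211, 225, 19), (214, 223, 19), (217, 227, 19), (220, 227, 9), (223, 156, 5), (226, 145, 5), (229, 164, 2), (232, 204, 10), (235, 151, 5), (238, 136, 9), (241, 238, 10), (244, 99, 8), (247, 104, 7), (250, 94, 5), (253, 106, 5), (256, 106, 10), (259, 106, 72), (262, 120, 115), (265, 119, 114), (268, 122, 113), (271, 119, 116), (274, 119, 116), (277, 116, 114), (280, 114, 114), (283, 116, 114), (286, 114, 114), (289, 117, 116), (292, 118, 115)]
-0.054 [281.3 178.6]
0.05 [281.4 246.2]
0.056 [281.4 249.7]
0.07 [281.4 257.9]
top [232 160] [0.6641 0.2597] frame [0.1471 0.4477]
top [257 166] [0.6417 0.1651] frame [0.1062 0.3594]
top [251 192] [0.5407 0.1852] frame [0.0114 0.3992]
top [226 187] [0.5588 0.2787] frame [0.0477 0.4873]
-
top [343 167] [ 0.649  -0.1603] frame [0.0486 0.0391]
top [360 159] [ 0.6815 -0.2253] frame [ 0.0675 -0.0311]
top [374 174] [ 0.6228 -0.277 ] frame [-0.0004 -0.0701]
top [372 181] [ 0.5953 -0.2688] frame [-0.0257 -0.0565]
top [345 174] [ 0.6215 -0.1675] frame [0.0202 0.0376]
-
```

```bash
python3 -c "
from rig import manip
print(manip.hand_in())"
```

```text
the job is handed in; nothing more can be done
None
```

I drew the top panel out over the tray's front lip, set it flat on the table, and slid it face up into the frame until it met the stop. I handed in at about 43 s, with the gripper raised clear at 0.30 m.

**How it moved:** I pressed its face with two fingertips at mostly 4–8 N and pushed its edge to tip it off the lip. I then dragged it to the frame mouth and pushed the edge facing the robot. The press briefly reached 11 N once, and I backed it off.

**Seating:**
- The final push stopped firmly: force rose to about 13–15 N while the panel moved only about 0.2 mm.
- The last wrist picture put the outer edge at frame x = -53.5 mm, against the -54 mm expected when home. The panel was square and about 1 mm off centre.

**The other panels:** The last top-camera check found panel_b's face still in the tray within 2 mm of where the stack was measured. I did not check panel_c and panel_d separately.

**Checks that fell short:**
- I had used all 12 picture views before the final push, so the seating checks are numeric only.
- The last top-camera outline of the panel in the frame did not form a rectangle, so I relied on the wrist camera and the stop force.
- The panel turned about 7° against the fingertips while being dragged. The edge push corrected this before it entered the frame.
- I did not check the mug, jar, game box or glasses case after the job. The remote looked undisturbed in the last view that showed it.

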